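# Vent the vacuum chamber and unload its locked sample keys

## Robot

A 7-joint arm with a two-finger parallel gripper is mounted at the origin on the work surface. World frame = base frame: x ahead of the robot, y to its left, z up, the work surface at z = 0. Lengths are in m, angles in rad, forces in N, time in s.
With the tool pointing down it reaches from about 0.4 to 0.85 m from the base axis. Payload 4.5 kg.
Tool frame: the origin (TCP) lies on the centre line of the jaws, within the pads' length; the fingertips stand 8 mm ahead of it and the grasp point (between the pads) lies 11 mm behind it; z points along the fingers, x is the direction in which the jaws open and shut, and the axes are right-handed (so a half turn about z gives the same grasp; the last joint's range is limited). The gripper opens to 88 mm and grips with 3 to 60 N. Pads are 18 mm wide; open, the fingers measure 123 mm over their backs; the gripper's body (75 mm by 187 mm) begins 45 mm behind the grasp point.
Start: joints at [1.192, 0.689, -0.195, 1.565, 0.157, 0.902, -0.215], TCP at [0.251, -0.573, 0.247] pointing down, gripper open.
Joint ranges: [-3.01, 3.01], [-0.46, 2.08], [-1.47, 1.51], [0.13, 2.56], [-1, 4.14], [0.04, 2.09], [-2.66, 2.66]. Speed limits (rad/s): [2.57, 2.57, 3.14, 3.14, 3.14, 3.14, 3.14].

## Interface

Orientations are given as a unit quaternion [x, y, z, w].
In Python, from plant import r gives the robot as it stands.
- The arm moves only by the shell command python3 -m pendant 'ROWS' [FORCE]. ROWS is JSON, a list of rows, each a list of 3 entries, a list of its own where there are three numbers: the turn, a rotation vector about the tool's x, y, z in rad, then the shift along the tool's x, y, z in m, then the opening, from 0 (shut) to 1 (fully open). In form: [[[wx, wy, wz], [tx, ty, tz], claw], ...]. A call has 1 to 10 rows; each row is the pose to reach, as a shift and turn from the pose commanded when the call began, along the tool's axes at that moment; what a row does not reach only later rows make up. A row lasts 1/10 s, in which the tool goes at most 50 mm and 8.59 degrees, less where a joint would pass 70% of its speed; a pose out of reach is approached as far as the arm can. A call with a gripper value outside its range is refused whole. The fingers move at their own pace and stop on an object; FORCE is the grip in N (left out, the last holds). Time passes only in rows, so rows that repeat a pose let the fingers close. It gives the time, the measured TCP pose, the force and the opening at its end, in the units of the state.
- r.get_state(): the state, without advancing time (a new reading comes with each control period).
- r.snapshot(name): name is "scene" or "top"; returns a dict with "image" (420x560x3 uint8, red, green, blue), "mtx" (3x3 intrinsics, pixels), "dist" ([k1, k2, p1, p2, k3] as OpenCV has them; the pictures are not rectified), "R" (3x3) and "t" (3): a world point X has camera coordinates R X + t. Camera axes: x right, y down, z forward; pixel columns grow to the right and rows downward; lengths in m; the calibration is good to about 2 mm. A picture is of the moment at which its call begins. There is no depth.
- r.finish_job(): hands the job in, once; it reports no verdict.
The state is a dict: "clock": time; "q": joint angles; "qd": joint speeds; "joint_torque": joint torques, N m; "tool_pos": TCP position; "eef_rot": TCP orientation; "contact_force": force on the tool from outside, world axes, zero at the start; "moment": the same for the moment, N m; "opening": opening from 0.0 (shut) to 1.0 (fully open).
Only numpy, scipy, OpenCV 4.12 (cv2) and the standard library are available. Lean on these libraries where they do the work, as an engineer would, in place of code of your own. Each camera call takes 0.05 s, during which the arm holds its last target. There are 200 camera calls.

## Task

Open the red vent tap on the sealed vacuum chamber by a quarter turn clockwise before the lid is lifted at all, then lift the lid off and lay it flat on the blue mat. Take every sample key out of the chamber - each must be turned until its flat foot lines up with its slot in the guard plate, then drawn up through it - and put them all wholly inside the white tray, standing or lying. Then seat the lid back on the chamber with its tap still open, without disturbing the cups and other things around.

Things in the scene. Friction and masses are not known exactly. Their poses are not given: they have to be found in the camera images.
- chamber: clear square vacuum chamber, fixed; origin on the table under its centre, axes along its sides. Outside 186 x 186 mm (black base 206 x 206, 10 thick), inside 170 x 170, rim 84 above the table, inner floor 10 above it. An aluminium guard plate, 26 to 30 mm above the table, covers the inside except for four slots, 54 long (along the chamber's x) x 24 wide, centred at x, y = (+-40, +-40)
- chamber_rim (a point): centre of the chamber's mouth, at the height of the rim (84 mm above the table)
- lid: clear acrylic lid, 0.45 kg, 190 x 190 x 10 mm; under it a 154 x 154 x 5 plate drops into the chamber's mouth (8 mm play each side). Origin: centre of the 10 mm sheet's underside, which rests on the rim when seated; axes along its sides, at the start as the chamber's. On top: black handle at the centre, steel gauge (48 across, 18 high) at x, y = (-62, 62) mm, red tap at (62, -62)
- lid_handle (a point): grip point of the lid's black handle, 37 mm above the lid's origin: an upright block 14 mm thick along the lid's x, 44 mm wide along its y, from 10 to 55 mm above the lid's origin
- tap_grip (a point): centre of the red vent tap's handle, on its turning axis: an upright bar 46 mm long (this point's y), 12 mm thick (its x), 28 mm high (14 mm up and down from here); its foot is 13 mm above the top of the lid. The axes turn with the tap
- tap (a joint): vent tap: 0 = closed (bar along the lid's y), grows as it is turned CLOCKWISE seen from above, stop at 1.7 rad; open at a quarter turn (1.57). Stiff (0.05 N m), stays where left
- mat: blue lid mat, 210 x 210 x 4 mm, fixed flat on the table, origin under its centre on the table, axes along its sides
- tray_in (a point): white sample tray, loose, 0.5 kg, outside 170 (x) x 210 (y) mm, walls 5 thick and 25 mm high: this is the centre of its inner floor, 5 mm above the table; axes along its sides
- key0_grip (a point): centre of the red grip of sample key 0, at the start in the slot at chamber x, y = (-40, -40) mm; may be absent (None). Key: 60 g, 64 mm tall: steel foot 46 x 14 x 10, round stem 10 across, grip 26 wide (along the foot's length) x 14 thick x 34 high, its centre 47 above the key's underside. x: along the foot, y: across its thickness, z: up the stem
- key0_foot (a point): centre of key 0's foot, 42 mm below its grip's centre; axes as the grip's. At the start it stands on the chamber floor under the guard, turned 46 to 75 degrees (either way) from the slot's length and so locked; it passes the slot when within about 10 degrees of the slot's length
- key1_grip (a point): centre of the yellow grip of sample key 1, at the start in the slot at chamber x, y = (-40, 40) mm; may be absent (None). Key: 60 g, 64 mm tall: steel foot 46 x 14 x 10, round stem 10 across, grip 26 wide (along the foot's length) x 14 thick x 34 high, its centre 47 above the key's underside. x: along the foot, y: across its thickness, z: up the stem
- key1_foot (a point): centre of key 1's foot, 42 mm below its grip's centre; axes as the grip's. At the start it stands on the chamber floor under the guard, turned 46 to 75 degrees (either way) from the slot's length and so locked; it passes the slot when within about 10 degrees of the slot's length
- key2_grip (a point): centre of the green grip of sample key 2, at the start in the slot at chamber x, y = (40, -40) mm; may be absent (None). Key: 60 g, 64 mm tall: steel foot 46 x 14 x 10, round stem 10 across, grip 26 wide (along the foot's length) x 14 thick x 34 high, its centre 47 above the key's underside. x: along the foot, y: across its thickness, z: up the stem
- key2_foot (a point): centre of key 2's foot, 42 mm below its grip's centre; axes as the grip's. At the start it stands on the chamber floor under the guard, turned 46 to 75 degrees (either way) from the slot's length and so locked; it passes the slot when within about 10 degrees of the slot's length
- key3_grip (a point): centre of the blue grip of sample key 3, at the start in the slot at chamber x, y = (40, 40) mm; may be absent (None). Key: 60 g, 64 mm tall: steel foot 46 x 14 x 10, round stem 10 across, grip 26 wide (along the foot's length) x 14 thick x 34 high, its centre 47 above the key's underside. x: along the foot, y: across its thickness, z: up the stem
- key3_foot (a point): centre of key 3's foot, 42 mm below its grip's centre; axes as the grip's. At the start it stands on the chamber floor under the guard, turned 46 to 75 degrees (either way) from the slot's length and so locked; it passes the slot when within about 10 degrees of the slot's length
- cup_a: bystander: white plastic cup, 68 mm across, 60 high, standing; origin at the centre of its underside
- cup_b: bystander: blue plastic cup, 72 mm across, 55 high, standing; origin at the centre of its underside
- cup_c: bystander: white plastic cup, 68 mm across, 50 high, standing; origin at the centre of its underside
- tube: bystander: tablet tube with a white cap, 28 mm across, 90 high, standing; origin at the centre of its underside
- cast: bystander: white plaster tooth cast, 50 x 38 x 29 mm; origin at the centre of its underside

How it is judged:
By the outcome, as a careful person would: the job done as asked, in the order asked, and still so for the second after the job is handed in, with the robot touching nothing.
Of key0, key1, key2, key3 only 2 to 4 are there at a start; the rules pass over those that are not, and their reading is None.
At some moment in a run one of tray may be knocked a few centimetres aside while the robot is not near it.
Once in a run the grip may slacken for a moment while it holds something.
It also fails if it takes over 210 s, if anything falls off the work surface, if the arm or the gripper's body presses on something with over 40 N, if the wrist force passes 120 N, or if a joint passes its speed limit or range.

## Working session

There is one attempt and no reset: what is moved stays moved. The work goes in short steps, Python scripts to look and compute and a shell command to move; the robot and the scene stay as the last step left them, time stands still between calls to the robot, and variables do not carry over. Pictures are saved under pics/ and viewed, about 12 in all and at most 16, crops included, and the job is handed in when it is done.

```bash
ls; mkdir -p pics; python3 - <<'E'
from plant import r
import cv2,json
s=r.get_state();print({k:s[k] for k in('clock','tool_pos','eef_rot','opening')})
for n in('scene','top'):
    d=r.snapshot(n);cv2.imwrite(f'pics/{n}0.png',cv2.resize(d['image'][:,:,::-1],(800,600),interpolation=cv2.INTER_CUBIC));print(n,d['mtx'],d['dist'],d['R'],d['t'])
E
```

```text
pics
{'clock': 0.0, 'tool_pos': array([ 0.25042768, -0.57196328,  0.24589366]), 'eef_rot': array([ 8.37037949e-01, -5.47144056e-01, -8.08854260e-04, -4.46407491e-04]), 'opening': 0.9973756405367756}
scene [[481.87037738   0.         277.46546031]
 [  0.         481.87037738 204.27633885]
 [  0.           0.           1.        ]] [-0.11114069  0.          0.          0.          0.        ] [[ 0.78151311  0.62380033  0.01050748]
 [ 0.44955751 -0.55137963 -0.70276493]
 [-0.43259138  0.55394372 -0.71134454]] [-0.47191797 -0.18059483  1.56855515]
top [[395.8142773    0.         279.60194758]
 [  0.         395.8142773  209.20482004]
 [  0.           0.           1.        ]] [-0.00660795  0.          0.          0.          0.        ] [[ 0.02049005 -0.99978933 -0.00120882]
 [-0.99858596 -0.02040604 -0.04908834]
 [ 0.04905333  0.00221293 -0.99879371]] [-0.00229087  0.58715861  1.28613271]
```

View pics/scene0.png

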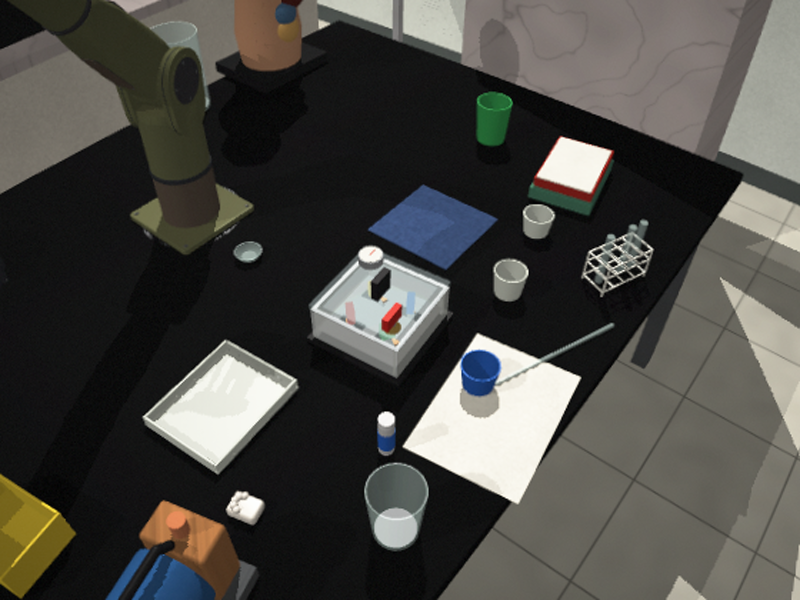

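View pics/top0.png

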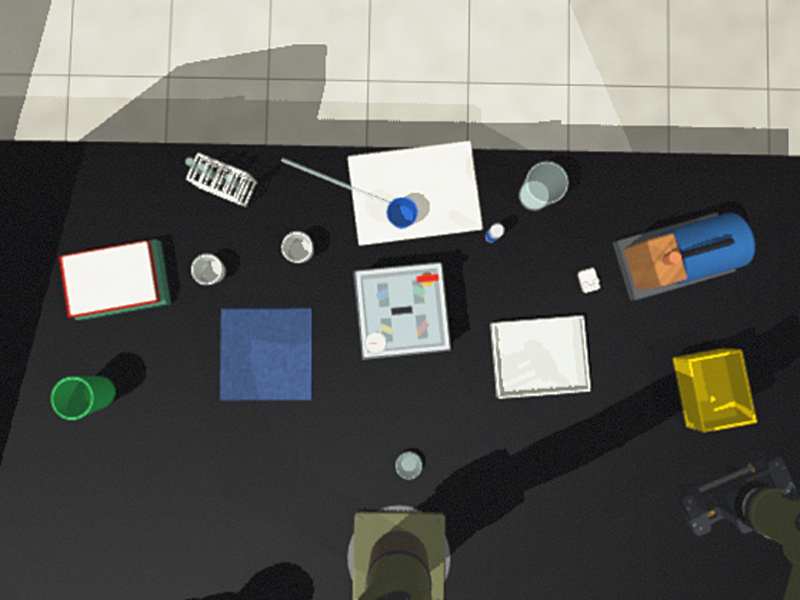

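```bash
python3 - <<'E'
from plant import r
import cv2
def crop(n,x,y,w,h,k,o):
    im=r.snapshot(n)['image'][y:y+h,x:x+w,::-1]
    im=cv2.resize(im,None,fx=k,fy=k,interpolation=cv2.INTER_CUBIC)
    for i in range(0,w,10): cv2.putText(im,str(x+i),(i*k,10),0,.35,(0,255,255),1);cv2.line(im,(i*k,12),(i*k,18),(0,255,255),1)
    for i in range(0,h,10): cv2.putText(im,str(y+i),(0,i*k+4),0,.35,(0,255,255),1);cv2.line(im,(25,i*k),(31,i*k),(0,255,255),1)
    cv2.imwrite(o,im)
crop('top',240,177,85,80,7,'pics/topc.png')
crop('scene',210,165,110,105,6-1,'pics/scc.png')
E
cat > h.py <<'E'
import numpy as np,cv2
from plant import r
from scipy.spatial.transform import Rotation as Ro
_c={}
def cam(n):
    if n not in _c:_c[n]=r.snapshot(n)
    return _c[n]
def ray(n,u,v):
    d=cam(n);p=cv2.undistortPoints(np.array([[[u,v]]],float),d['mtx'],d['dist'])[0,0]
    R=np.array(d['R']);return -R.T@np.array(d['t']),R.T@np.array([p[0],p[1],1])
def at(n,u,v,z):
    o,k=ray(n,u,v);return o+k*(z-o[2])/k[2]
def proj(n,X):
    d=cam(n);R=np.array(d['R']);return cv2.projectPoints(np.atleast_2d(np.array(X,float)),cv2.Rodrigues(R)[0],np.array(d['t'],float),d['mtx'],d['dist'])[0][:,0]
def crop(n,x,y,w,h,k,o,pts=None):
    im=cam(n)['image'][y:y+h,x:x+w,::-1]
    im=cv2.resize(im,None,fx=k,fy=k,interpolation=cv2.INTER_CUBIC)
    for i in range(0,w,10): cv2.putText(im,str(x+i),(i*k,10),0,.35,(0,255,255),1);cv2.line(im,(i*k,12),(i*k,18),(0,255,255),1)
    for i in range(0,h,10): cv2.putText(im,str(y+i),(0,i*k+4),0,.35,(0,255,255),1);cv2.line(im,(25,i*k),(31,i*k),(0,255,255),1)
    if pts is not None:
        for u,v in proj(n,pts): cv2.circle(im,(int((u-x+.5)*k),int((v-y+.5)*k)),3,(255,0,255),-1)
    cv2.imwrite(o,im)
def st():
    s=r.get_state();R=Ro.from_quat(s['eef_rot'])
    print('t %.1f'%s['clock'],'pos',np.round(s['tool_pos'],4),'x-axis yaw %.2f tilt %.2f'%(np.degrees(np.arctan2(R.as_matrix()[1,0],R.as_matrix()[0,0])),np.degrees(np.arccos(-R.as_matrix()[2,2]))),'F',np.round(s['contact_force'],1),'op %.3f'%s['opening'],'q',np.round(s['q'],2));return s,R
def to(p,yaw):
    """world TCP target p, yaw deg of tool x -> shift in tool axes and turn (rotvec in tool axes)"""
    s,R=st();T=Ro.from_matrix(np.array([[np.cos(y:=np.radians(yaw)),np.sin(y),0],[np.sin(y),-np.cos(y),0],[0,0,-1]]))
    d=[round(float(x),4) for x in R.inv().apply(np.array(p)-s['tool_pos'])];w=[round(float(x),4) for x in (R.inv()*T).as_rotvec()]
    print('turn',w,'shift',d,'deg %.1f'%np.degrees(np.linalg.norm(w)))
E
```

```text
(no output)
```

View pics/topc.png

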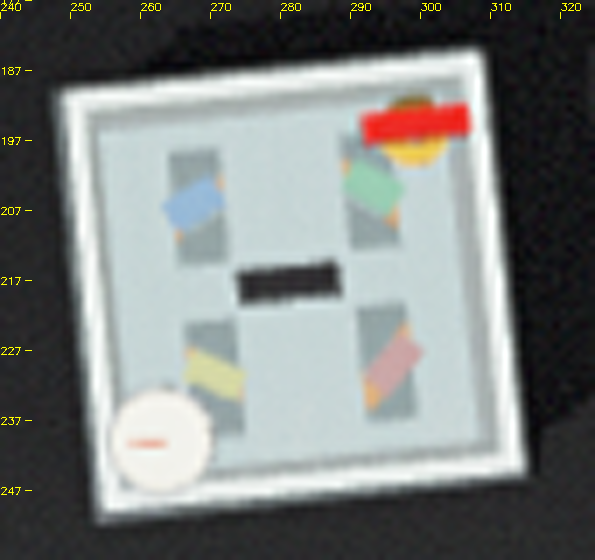

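View pics/scc.png

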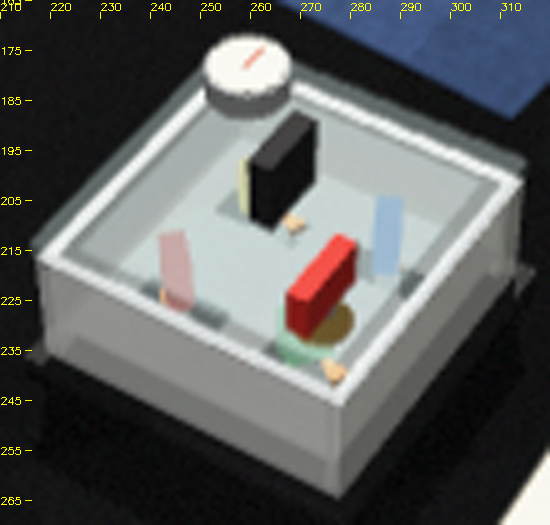

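```bash
python3 - <<'E'
from h import *
from scipy.optimize import least_squares
def fit(obs,P,z,x0):
    # obs: list (cam,u,v,cornerindex)
    def f(a):
        c,s=np.cos(a[2]),np.sin(a[2]);o=[]
        for n,u,v,i in obs:
            X=[a[0]+c*P[i][0]-s*P[i][1],a[1]+s*P[i][0]+c*P[i][1],z];o+=list(proj(n,X)[0]-[u,v])
        return o
    q=least_squares(f,x0);print(np.round(q.x[:2],4),'yaw %.2f'%np.degrees(q.x[2]),'res',np.round(q.fun,1));return q.x
t=lambda x,y:('top',(x+.5)/7-.5+240,(y+.5)/7-.5+177)
s=lambda x,y:('scene',(x+.5)/5-.5+210,(y+.5)/5-.5+165)
h=.093;P=[(h,h),(h,-h),(-h,-h),(-h,h)]
T=[t(58,90)+(0,),t(485,50)+(1,),t(525,470)+(2,),t(98,522)+(3,)]
S=[s(40,258)+(2,),s(340,400)+(1,),s(520,183)+(0,)]
fit(T,P,.084,[.6,0,0]);fit(S,P,.084,[.6,0,0]);c=fit(T+S,P,.084,[.6,0,0])
m=lambda x,y,i:('top',x*.7,y*.7,i)
h=.105;fit([m(220,309,0),m(311,309,1),m(311,400,2),m(220,400,3)],[(h,h),(h,-h),(-h,-h),(-h,h)],.004,[.5,.3,0])
fit([m(490,323,0),m(584,316,1),m(590,391,2),m(498,398,3)],[(.085,.105),(.085,-.105),(-.085,-.105),(-.085,.105)],.025,[.5,-.3,0])
# checks: tap bar, handle tops
for n,u,v,z in [t(415,124)+(.135,),t(290,283)+(.139,),s(322,272)+(.135,),s(285,140)+(.139,)]: print(n,np.round(at(n,u,v,z),4))
cc,ss=np.cos(c[2]),np.sin(c[2])
for x,y in [(62,-62),(0,0),(-40,-40),(-40,40),(40,-40),(40,40)]: print((x,y),np.round([c[0]+(cc*x-ss*y)/1e3,c[1]+(ss*x+cc*y)/1e3],4))
for k,a in dict(cupa=(297,247,.0),cupb=(401,212,0),cupc=(208,269,0),tube=(496,232,.09),cast=(588,281,.02)).items(): print(k,np.round(at('top',a[0]*.7,a[1]*.7,a[2]),3))
st()
E
```

```text
[0.5598 0.0041] yaw 6.93 res [ 0.7  0.8 -1.   0.5 -0.5  0.   0.8 -1.3]
[0.5611 0.0053] yaw 6.74 res [-0.8 -0.3  0.1  0.9  0.7 -0.9]
[0.5604 0.0046] yaw 6.92 res [ 0.5  0.6 -1.2  0.3 -0.6 -0.1  0.6 -1.5 -1.1 -0.2 -0.1  0.9  0.3 -1. ]
[0.4531 0.3164] yaw 1.51 res [ 0.3  0.1  0.  -0.3 -0.1 -0.1 -0.2  0.3]
[ 0.4612 -0.3132] yaw 5.60 res [ 0.9  0.1 -0.7 -0.   0.  -0.1 -0.2  0.1]
top [ 0.6269 -0.0471  0.135 ]
top [0.5579 0.0048 0.139 ]
scene [ 0.6311 -0.05    0.135 ]
scene [0.561  0.0068 0.139 ]
(62, -62) [ 0.6295 -0.0494]
(0, 0) [0.5604 0.0046]
(-40, -40) [ 0.5256 -0.0399]
(-40, 40) [0.5159 0.0395]
(40, -40) [ 0.605  -0.0302]
(40, 40) [0.5953 0.0492]
cupa [0.704 0.252 0.   ]
cupb [0.792 0.01  0.   ]
cupc [0.648 0.458 0.   ]
tube [ 0.734 -0.198  0.09 ]
cast [ 0.637 -0.422  0.02 ]
t 0.3 pos [ 0.2506 -0.5723  0.2464] x-axis yaw -66.35 tilt 0.03 F [ 0.3 -0.5  0.1] op 1.000 q [ 1.19  0.69 -0.19  1.57  0.16  0.9  -0.22]
```

```bash
python3 -c "
from h import *
to([.6295,-.0494,.2],6.9)"
```

```text
t 0.3 pos [ 0.2506 -0.5723  0.2464] x-axis yaw -66.35 tilt 0.03 F [ 0.3 -0.5  0.1] op 1.000 q [ 1.19  0.69 -0.19  1.57  0.16  0.9  -0.22]
turn [-0.0004, 0.0005, -1.2784] shift [-0.327, -0.5569, 0.0466] deg 73.2
```

```bash
python3 -m pendant '[[[0,0,-1.278],[-0.327,-0.557,0.047],0.6],[[0,0,-1.278],[-0.327,-0.557,0.047],0.6],[[0,0,-1.278],[-0.327,-0.557,0.047],0.6],[[0,0,-1.278],[-0.327,-0.557,0.047],0.6],[[0,0,-1.278],[-0.327,-0.557,0.047],0.6],[[0,0,-1.278],[-0.327,-0.557,0.047],0.6],[[0,0,-1.278],[-0.327,-0.557,0.047],0.6],[[0,0,-1.278],[-0.327,-0.557,0.047],0.6],[[0,0,-1.278],[-0.327,-0.557,0.047],0.6],[[0,0,-1.278],[-0.327,-0.557,0.047],0.6]]' 30; python3 -c "
from h import *
to([.6295,-.0494,.2],6.9)"
```

```text
clock: 1.3
tool_pos: [0.5443, -0.1673, 0.2103]
eef_rot: [0.998, 0.061, 0.0, 0.0]
contact_force: [0.9, -0.7, 0.1]
opening: 0.6
t 1.3 pos [ 0.5443 -0.1673  0.2103] x-axis yaw 6.95 tilt 0.01 F [ 0.9 -0.7  0.1] op 0.600 q [ 0.5   0.7  -0.49  1.77  0.44  0.79 -0.08]
turn [0.0001, -0.0001, 0.0008] shift [0.0988, -0.1067, 0.0103] deg 0.0
```

```bash
python3 -m pendant '[[[0,0,0],[0.05,-0.053,0.005],0.45],[[0,0,0],[0.099,-0.107,0.01],0.45],[[0,0,0],[0.099,-0.107,0.01],0.45],[[0,0,0],[0.099,-0.107,0.01],0.45],[[0,0,0],[0.099,-0.107,0.01],0.45],[[0,0,0],[0.099,-0.107,0.01],0.45]]' 30; python3 -c "
from h import *
to([.6295,-.0494,.112],6.9)
crop('top',260,157,85,80,7,'pics/t2.png')"
```

```text
clock: 1.9
tool_pos: [0.6282, -0.0525, 0.2002]
eef_rot: [0.998, 0.059, -0.001, 0.001]
contact_force: [0.4, -0.1, -0.6]
opening: 0.447
t 1.9 pos [ 0.6282 -0.0525  0.2002] x-axis yaw 6.78 tilt 0.12 F [ 0.4 -0.1 -0.6] op 0.447 q [ 0.26  0.78 -0.46  1.59  0.42  0.88 -0.24]
turn [0.0017, 0.0014, -0.0022] shift [0.0018, -0.0031, 0.0881] deg 0.2
```

View pics/t2.png

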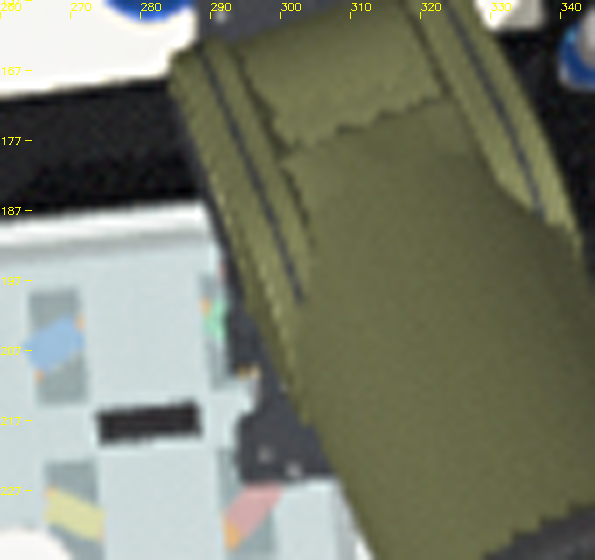

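```bash
python3 -m pendant '[[[0,0,0],[0.001,-0.001,0.03],0.45],[[0,0,0],[0.001,-0.001,0.06],0.45],[[0,0,0],[0.001,-0.001,0.078],0.45],[[0,0,0],[0.001,-0.001,0.088],0.45],[[0,0,0],[0.001,-0.001,0.088],0.45],[[0,0,0],[0.001,-0.001,0.088],0.45]]' 30; python3 -c "
from h import *
to([.6295,-.0494,.112],6.9)
crop('scene',230,170,110,105,5,'pics/s2.png')"
```

```text
clock: 2.55
tool_pos: [0.6302, -0.0502, 0.1133]
eef_rot: [0.998, 0.059, 0.001, 0.0]
contact_force: [0.1, 0.3, 0.7]
opening: 0.45
t 2.5 pos [ 0.6302 -0.0502  0.1133] x-axis yaw 6.81 tilt 0.08 F [0.1 0.3 0.7] op 0.450 q [ 0.23  0.89 -0.41  1.64  0.49  0.71 -0.3 ]
turn [0.0003, -0.0013, -0.0015] shift [-0.0006, -0.0009, 0.0013] deg 0.1
```

View pics/s2.png

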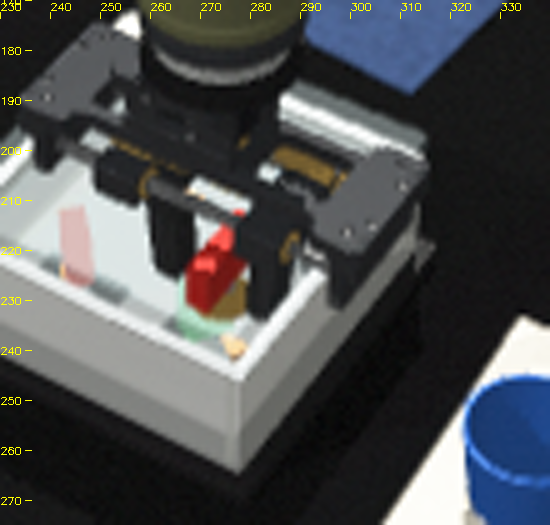

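```bash
python3 -m pendant '[[[0,0,0],[0,0,0],0.3],[[0,0,0],[0,0,0],0.2],[[0,0,0],[0,0,0],0.1],[[0,0,0],[0,0,0],0.0],[[0,0,0],[0,0,0],0.0],[[0,0,0],[0,0,0],0.0]]' 20; python3 -c "
from h import *
st()"
```

```text
clock: 3.2
tool_pos: [0.6297, -0.0496, 0.1127]
eef_rot: [0.998, 0.06, -0.0, 0.0]
contact_force: [-2.3, 0.3, 5.1]
opening: 0.136
t 3.2 pos [ 0.6297 -0.0496  0.1127] x-axis yaw 6.88 tilt 0.02 F [-2.3  0.3  5.1] op 0.136 q [ 0.22  0.89 -0.41  1.64  0.49  0.71 -0.3 ]
```

```bash
python3 -m pendant '[[[0,0,0.12],[0,0,0],0],[[0,0,0.26],[0,0,0],0],[[0,0,0.4],[0,0,0],0],[[0,0,0.54],[0,0,0],0],[[0,0,0.68],[0,0,0],0],[[0,0,0.82],[0,0,0],0],[[0,0,0.96],[0,0,0],0],[[0,0,1.1],[0,0,0],0],[[0,0,1.24],[0,0,0],0],[[0,0,1.38],[0,0,0],0]]' 20; python3 -m pendant '[[[0,0,0.12],[0,0,0],0],[[0,0,0.23],[0,0,0],0],[[0,0,0.23],[0,0,0],0],[[0,0,0.23],[0,0,0],0]]' 20; python3 -c "
from h import *
st()"
```

```text
clock: 4.2
tool_pos: [0.6284, -0.0487, 0.1127]
eef_rot: [0.807, -0.591, -0.001, 0.0]
contact_force: [-4.3, 0.8, 5.0]
opening: 0.134
clock: 4.6
tool_pos: [0.6283, -0.0485, 0.1127]
eef_rot: [0.735, -0.678, -0.001, 0.001]
contact_force: [-4.2, 1.2, 6.9]
opening: 0.129
t 4.6 pos [ 0.6283 -0.0485  0.1127] x-axis yaw -85.34 tilt 0.18 F [-4.2  1.2  6.9] op 0.129 q [-0.01  0.87  0.02  1.66 -0.03  0.62 -1.46]
```

```bash
python3 -m pendant '[[[0,0,0],[0,0,0],0.3],[[0,0,0],[0,0,0],0.45],[[0,0,0],[0,0,0],0.45],[[0,0,0],[0,0,-0.04],0.45],[[0,0,0],[0,0,-0.08],0.45],[[0,0,0],[0,0,-0.09],0.45],[[0,0,0],[0,0,-0.09],0.45]]' 20; python3 -c "
from h import *
to([.5604,.0046,.2],6.9)
crop('scene',210,165,110,105,5,'pics/s3.png')"
```

```text
clock: 5.3
tool_pos: [0.6311, -0.0497, 0.2042]
eef_rot: [0.735, -0.678, 0.002, -0.001]
contact_force: [0.6, -0.8, 0.1]
opening: 0.449
t 5.3 pos [ 0.6311 -0.0497  0.2042] x-axis yaw -85.38 tilt 0.25 F [ 0.6 -0.8  0.1] op 0.449 q [-0.01  0.74  0.03  1.59 -0.03  0.8  -1.46]
turn [-0.0028, -0.0039, -1.6106] shift [-0.0599, 0.0661, 0.0039] deg 92.3
```

View pics/s3.png

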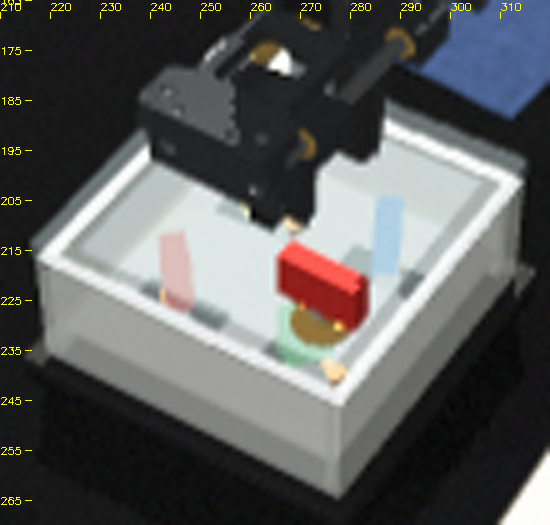

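```bash
python3 -m pendant '[[[0,0,-0.14],[-0.03,0.033,0],0.45],[[0,0,-1.61],[-0.06,0.066,0.004],0.45],[[0,0,-1.61],[-0.06,0.066,0.004],0.45],[[0,0,-1.61],[-0.06,0.066,0.004],0.45],[[0,0,-1.61],[-0.06,0.066,0.004],0.45],[[0,0,-1.61],[-0.06,0.066,0.004],0.45],[[0,0,-1.61],[-0.06,0.066,0.004],0.45],[[0,0,-1.61],[-0.06,0.066,0.004],0.45],[[0,0,-1.61],[-0.06,0.066,0.004],0.45],[[0,0,-1.61],[-0.06,0.066,0.004],0.45]]' 20; python3 -m pendant '[[[0,0,-0.37],[0,0,0],0.45],[[0,0,-0.37],[0,0,0],0.45],[[0,0,-0.37],[0,0,0],0.45]]'; python3 -c "
from h import *
to([.5604,.0046,.110],6.9)
s=lambda x,y:at('scene',(x+.5)/5-.5+210,(y+.5)/5-.5+165,.135)
for a,b in [((278,260),(366,292)),((296,241),(368,273))]:
  d=s(*b)-s(*a);print(np.degrees(np.arctan2(d[1],d[0])),np.linalg.norm(d))
"
```

```text
clock: 6.35
tool_pos: [0.5578, 0.005, 0.1964]
eef_rot: [1.0, 0.003, -0.002, -0.0]
contact_force: [-0.2, -0.7, -0.6]
opening: 0.45
clock: 6.65
tool_pos: [0.5577, 0.0049, 0.1963]
eef_rot: [0.982, 0.186, -0.002, -0.001]
contact_force: [-0.2, -0.6, 0.2]
opening: 0.451
t 6.7 pos [0.5577 0.0049 0.1963] x-axis yaw 21.49 tilt 0.24 F [-0.2 -0.6  0.2] op 0.451 q [ 0.21  0.71 -0.5   1.81  0.48  0.75 -0.18]
turn [-0.0018, 0.0037, 0.2546] shift [0.0027, 0.0015, 0.0863] deg 14.6
12.74656003596414 0.04760921047198935
7.655434468838256 0.04113548588327553
```

```bash
python3 -m pendant '[[[-0.002,0.004,0.13],[0.003,0.0015,0.02],0.45],[[-0.002,0.004,0.255],[0.003,0.0015,0.05],0.45],[[-0.002,0.004,0.255],[0.003,0.0015,0.075],0.45],[[-0.002,0.004,0.255],[0.003,0.0015,0.086],0.45],[[-0.002,0.004,0.255],[0.003,0.0015,0.086],0.45],[[-0.002,0.004,0.255],[0.003,0.0015,0.086],0.45]]' 20;  python3 -c "
from h import *
to([.5604,.0046,.110],6.9)
"
```

```text
clock: 7.3
tool_pos: [0.5625, 0.0048, 0.1125]
eef_rot: [0.998, 0.057, 0.002, 0.0]
contact_force: [0.3, 0.0, -0.9]
opening: 0.448
t 7.3 pos [0.5625 0.0048 0.1125] x-axis yaw 6.58 tilt 0.24 F [ 0.3  0.  -0.9] op 0.448 q [ 0.11  0.82 -0.35  1.86  0.5   0.54 -0.45]
turn [0.0011, -0.0041, -0.0056] shift [-0.0021, -0.0, 0.0025] deg 0.4
```

```bash
python3 -m pendant '[[[0.001,-0.004,-0.005],[-0.002,0,0.002],0.3],[[0.001,-0.004,-0.005],[-0.002,0,0.002],0.25],[[0.001,-0.004,-0.005],[-0.002,0,0.002],0],[[0.001,-0.004,-0.005],[-0.002,0,0.002],0],[[0.001,-0.004,-0.005],[-0.002,0,0.002],0],[[0.001,-0.004,-0.005],[-0.002,0,0.002],0]]' 20;  python3 -m pendant '[[[0,0,0],[0,0,0],0],[[0,0,0],[0,0,0],0]]' 55; python3 -c "
from h import *
st()
"
```

```text
clock: 7.9
tool_pos: [0.5605, 0.0043, 0.1109]
eef_rot: [0.998, 0.06, 0.0, 0.0]
contact_force: [-1.6, -1.5, 5.6]
opening: 0.155
clock: 8.1
tool_pos: [0.5606, 0.0043, 0.111]
eef_rot: [0.998, 0.06, 0.0, 0.0]
contact_force: [-2.1, -0.4, 6.1]
opening: 0.153
t 8.1 pos [0.5606 0.0043 0.111 ] x-axis yaw 6.88 tilt 0.07 F [-2.1 -0.4  6.1] op 0.153 q [ 0.11  0.82 -0.35  1.87  0.5   0.54 -0.45]
```

```bash
python3 -m pendant '[[[0,0,0],[0,0,-0.006],0],[[0,0,0],[0,0,-0.014],0],[[0,0,0],[0,0,-0.026],0],[[0,0,0],[0,0,-0.04],0],[[0,0,0],[0,0,-0.04],0]]' 58; python3 -c "
from h import *
to([.4531,.3164,.15],1.51)
crop('scene',200,150,110,105,5,'pics/s4.png')
"
```

```text
clock: 8.6
tool_pos: [0.5618, 0.0047, 0.1525]
eef_rot: [0.998, 0.06, 0.002, -0.0]
contact_force: [0.5, -0.3, -4.5]
opening: 0.153
t 8.6 pos [0.5618 0.0047 0.1525] x-axis yaw 6.86 tilt 0.24 F [ 0.5 -0.3 -4.5] op 0.153 q [ 0.14  0.76 -0.39  1.84  0.46  0.63 -0.42]
turn [0.0001, -0.0042, 0.0934] shift [-0.0707, -0.3224, 0.0021] deg 5.4
```

View pics/s4.png

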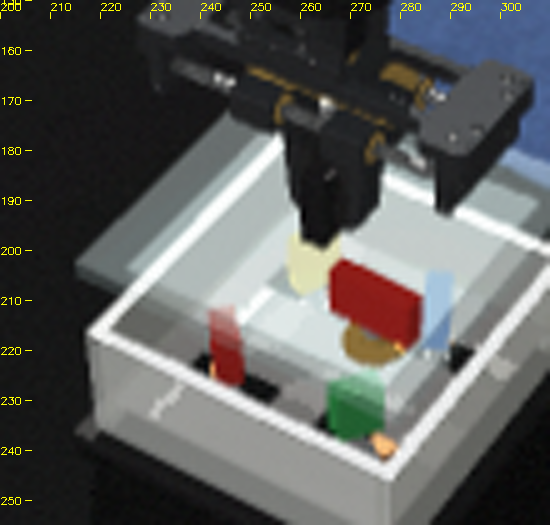

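```bash
python3 -m pendant '[[[0,0,0.01],[-0.005,-0.02,0],0],[[0,0,0.02],[-0.014,-0.055,0],0],[[0,0,0.03],[-0.023,-0.095,0],0],[[0,0,0.04],[-0.033,-0.14,0],0],[[0,0,0.05],[-0.042,-0.185,0],0],[[0,0,0.06],[-0.052,-0.23,0],0],[[0,0,0.08],[-0.06,-0.27,0],0],[[0,-0.003,0.093],[-0.067,-0.3,0],0],[[0,-0.003,0.093],[-0.071,-0.322,0],0],[[0,-0.003,0.093],[-0.071,-0.322,0],0]]' 58; python3 -c "
from h import *
to([.4531,.3164,.036],1.51)
"
```

```text
clock: 9.65
tool_pos: [0.4491, 0.3209, 0.1501]
eef_rot: [1.0, 0.017, -0.002, -0.002]
contact_force: [-0.1, -0.2, -5.1]
opening: 0.155
t 9.7 pos [0.4491 0.3209 0.1501] x-axis yaw 1.95 tilt 0.30 F [-0.1 -0.2 -5.1] op 0.155 q [-0.53  0.74 -0.29  1.87  0.35  0.58 -1.01]
turn [-0.0038, 0.0037, 0.0077] shift [0.0043, 0.005, 0.114] deg 0.5
```

```bash
python3 -m pendant '[[[0,0,0.004],[0.001,0.001,0.02],0],[[0,0,0.004],[0.001,0.001,0.05],0],[[0,0,0.004],[0.001,0.001,0.08],0],[[0,0,0.004],[0.001,0.001,0.1],0],[[0,0,0.004],[0.001,0.001,0.1],0],[[0,0,0.004],[0.001,0.001,0.1],0]]' 58; python3 -c "
from h import *
to([.4531,.3164,.036],1.51)
"
```

```text
clock: 10.25
tool_pos: [0.4523, 0.314, 0.0502]
eef_rot: [1.0, 0.011, -0.002, 0.001]
contact_force: [-0.3, 0.5, -3.9]
opening: 0.151
t 10.2 pos [0.4523 0.314  0.0502] x-axis yaw 1.29 tilt 0.20 F [-0.3  0.5 -3.9] op 0.151 q [-0.58  0.91 -0.19  1.92  0.43  0.36 -1.08]
turn [0.0014, 0.0032, -0.0039] shift [0.0009, -0.0024, 0.0142] deg 0.3
```

```bash
python3 -m pendant '[[[0,0,0],[0.001,-0.002,0.005],0],[[0,0,0],[0.001,-0.002,0.01],0],[[0,0,0],[0.001,-0.002,0.014],0],[[0,0,0],[0.001,-0.002,0.0155],0],[[0,0,0],[0.001,-0.002,0.0155],0]]' 58; python3 -c "
from h import *
st()
"
```

```text
clock: 10.75
tool_pos: [0.4534, 0.3168, 0.036]
eef_rot: [1.0, 0.012, -0.001, 0.0]
contact_force: [-1.4, -0.5, 5.5]
opening: 0.15
t 10.8 pos [0.4534 0.3168 0.036 ] x-axis yaw 1.33 tilt 0.08 F [-1.4 -0.5  5.5] op 0.150 q [-0.59  0.93 -0.17  1.91  0.43  0.34 -1.08]
```

```bash
python3 -m pendant '[[[0,0,0],[0,0,0],0.2],[[0,0,0],[0,0,0],0.4],[[0,0,0],[0,0,0],0.4],[[0,0,0],[0,0,-0.03],0.4],[[0,0,0],[0,0,-0.07],0.4],[[0,0,0],[0,0,-0.11],0.4],[[0,0,0],[0,0,-0.15],0.4],[[0,0,0],[0,0,-0.16],0.4]]' 20; python3 -c "
from h import *
st()
crop('top',240,177,85,80,7,'pics/t5.png')
"
```

```text
clock: 11.55
tool_pos: [0.4553, 0.3183, 0.1988]
eef_rot: [1.0, 0.011, 0.002, -0.002]
contact_force: [0.2, 1.1, 0.9]
opening: 0.399
t 11.6 pos [0.4553 0.3183 0.1988] x-axis yaw 1.30 tilt 0.30 F [0.2 1.1 0.9] op 0.399 q [-0.49  0.67 -0.33  1.83  0.32  0.69 -0.98]
```

View pics/t5.png

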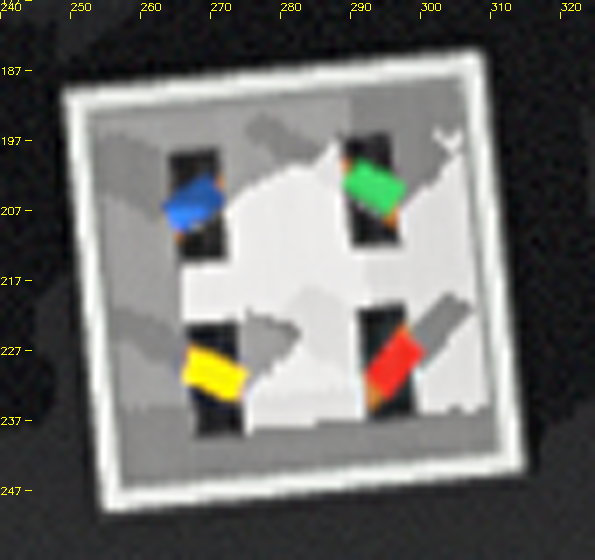

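```bash
cat >> h.py <<'E'
def blobs(z=.074,cen=None,half=45,n='top'):
    im=cam(n)['image'];K=6
    x0,y0=[int(a) for a in (proj(n,cen)[0]-half)];sub=cv2.resize(im[max(y0,0):y0+2*half,x0:x0+2*half],None,fx=K,fy=K,interpolation=cv2.INTER_CUBIC)
    y0=max(y0,0);hsv=cv2.cvtColor(sub,cv2.COLOR_RGB2HSV)
    for k,(a,b) in dict(red=(175,6),yellow=(24,36),green=(55,80),blue=(100,125)).items():
        H=hsv[...,0];m=((H>=a)&(H<=b)) if a<b else ((H>=a)|(H<=b));m=(m&(hsv[...,1]>130)&(hsv[...,2]>110)).astype(np.uint8)
        c,_=cv2.findContours(m,0,1)
        if not c: print(k,None);continue
        c=max(c,key=cv2.contourArea)[:,0]
        W=np.array([at(n,(u+.5)/K-.5+x0,(v+.5)/K-.5+y0,z)[:2] for u,v in c])
        (cx,cy),(w,h),_=R=cv2.minAreaRect((W*1000).astype(np.float32));p=cv2.boxPoints(R);e=[p[1]-p[0],p[2]-p[1]];e=max(e,key=np.linalg.norm)
        print(k,'c %.1f %.1f mm'%(cx,cy),'size %.0f %.0f'%(w,h),'long axis yaw %.1f'%(np.degrees(np.arctan2(e[1],e[0]))%180))
E
python3 -c "
from h import *
blobs(cen=[.56,.005,.08])
to([.605,-.0302,.17],0)
"
```

```text
red c 524.3 -41.9 mm size 18 29 long axis yaw 143.0
yellow c 518.8 38.0 mm size 27 18 long axis yaw 67.3
green c 604.4 -32.1 mm size 25 17 long axis yaw 62.5
blue c 594.3 48.9 mm size 17 25 long axis yaw 120.9
t 11.7 pos [0.4544 0.3172 0.1962] x-axis yaw 1.30 tilt 0.09 F [-0.5 -0.1 -0.5] op 0.398 q [-0.5   0.68 -0.33  1.83  0.32  0.69 -0.99]
turn [-0.0015, -0.0002, 0.0226] shift [0.1427, 0.3508, 0.0257] deg 1.3
```

```bash
python3 -c "
from h import *
to([.5948,.049,.15],31)
"
```

```text
t 11.7 pos [0.4544 0.3172 0.1962] x-axis yaw 1.30 tilt 0.09 F [-0.5 -0.1 -0.5] op 0.398 q [-0.5   0.68 -0.33  1.83  0.32  0.69 -0.99]
turn [-0.0014, -0.0007, -0.5184] shift [0.1343, 0.2714, 0.0458] deg 29.7
```

```bash
python3 -m pendant '[[[0,0,-0.1],[0.015,0.03,0],0.33],[[0,0,-0.2],[0.033,0.066,0],0.33],[[0,0,-0.3],[0.055,0.11,0.01],0.33],[[0,0,-0.4],[0.075,0.155,0.02],0.33],[[0,0,-0.5],[0.1,0.2,0.03],0.33],[[0,0,-0.518],[0.12,0.24,0.04],0.33],[[0,0,-0.518],[0.131,0.265,0.046],0.33],[[0,0,-0.518],[0.134,0.271,0.046],0.33],[[0,0,-0.518],[0.134,0.271,0.046],0.33],[[0,0,-0.518],[0.134,0.271,0.046],0.33]]' 20; python3 -c "
from h import *
to([.5948,.049,.049],31)
"
```

```text
clock: 12.65
tool_pos: [0.5926, 0.0514, 0.1481]
eef_rot: [0.963, 0.269, -0.002, -0.001]
contact_force: [-0.3, 1.1, 0.3]
opening: 0.334
t 12.7 pos [0.5926 0.0514 0.1481] x-axis yaw 31.17 tilt 0.24 F [-0.3  1.1  0.3] op 0.334 q [ 0.12  0.82 -0.5   1.73  0.54  0.73 -0.12]
turn [-0.0031, 0.0028, 0.003] shift [0.0009, 0.0035, 0.0991] deg 0.3
```

```bash
python3 -m pendant '[[[0,0,0],[0,0.002,0.03],0.33],[[0,0,0],[0,0.002,0.06],0.33],[[0,0,0],[0,0.002,0.065],0.33],[[0,0,0],[0,0.002,0.065],0.33]]' 20; python3 -c "
from h import *
to([.5948,.049,.049],31)
crop('scene',230,150,110,105,5,'pics/s6.png')
"
```

```text
clock: 13.05
tool_pos: [0.5935, 0.0491, 0.0833]
eef_rot: [0.963, 0.269, -0.002, -0.001]
contact_force: [-0.4, 0.2, 0.7]
opening: 0.327
t 13.1 pos [0.5935 0.0491 0.0833] x-axis yaw 31.18 tilt 0.25 F [-0.4  0.2  0.7] op 0.327 q [ 0.08  0.91 -0.43  1.76  0.61  0.61 -0.17]
turn [-0.0023, 0.0038, 0.0031] shift [0.0012, 0.0009, 0.0343] deg 0.3
```

View pics/s6.png

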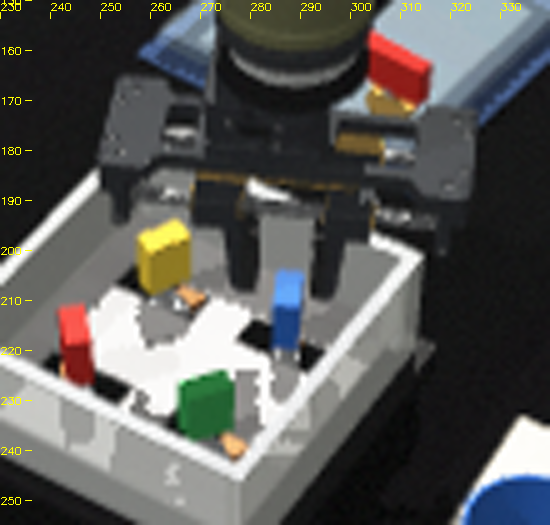

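```bash
python3 -m pendant '[[[0,0,0],[0.001,0,0.02],0.33],[[0,0,0],[0.001,0,0.034],0.33],[[0,0,0],[0.001,0,0.034],0.33],[[0,0,0],[0.001,0,0.034],0.2],[[0,0,0],[0.001,0,0.034],0.1],[[0,0,0],[0.001,0,0.034],0.0],[[0,0,0],[0.001,0,0.034],0.0],[[0,0,0],[0.001,0,0.034],0.0]]' 30; python3 -c "
from h import *
to([.5953,.0492,.049],96.9)
"
```

```text
clock: 13.9
tool_pos: [0.5958, 0.0478, 0.0503]
eef_rot: [0.964, 0.267, -0.001, -0.0]
contact_force: [-0.7, -0.4, 5.2]
opening: 0.155
t 13.9 pos [0.5958 0.0478 0.0503] x-axis yaw 31.00 tilt 0.08 F [-0.7 -0.4  5.2] op 0.155 q [ 0.06  0.96 -0.4   1.77  0.65  0.55 -0.2 ]
turn [-0.0011, 0.0009, -1.1502] shift [0.0003, -0.0014, 0.0013] deg 65.9
```

```bash
python3 -m pendant '[[[0,0,-0.1],[0,0,-0.001],0],[[0,0,-0.24],[0,0,-0.002],0],[[0,0,-0.38],[0,0,-0.002],0],[[0,0,-0.52],[0,0,-0.002],0],[[0,0,-0.66],[0,0,-0.002],0],[[0,0,-0.8],[0,0,-0.002],0],[[0,0,-0.94],[0,0,-0.002],0],[[0,0,-1.08],[0,-0.001,-0.002],0],[[0,0,-1.15],[0,-0.001,-0.002],0],[[0,0,-1.15],[0,-0.001,-0.002],0]]' 30; python3 -c "
from h import *
to([.5953,.0492,.16],96.9)
"
```

```text
clock: 14.9
tool_pos: [0.5944, 0.0479, 0.0511]
eef_rot: [0.664, 0.748, -0.001, -0.001]
contact_force: [0.1, -0.1, -0.5]
opening: 0.159
t 14.9 pos [0.5944 0.0479 0.0511] x-axis yaw 96.86 tilt 0.21 F [ 0.1 -0.1 -0.5] op 0.159 q [ 0.21  1.02 -0.68  1.76  0.94  0.73  0.71]
turn [-0.0036, 0.0004, -0.0007] shift [0.0012, 0.0006, -0.1089] deg 0.2
```

```bash
python3 -m pendant '[[[0,0,0],[0.001,0.001,-0.005],0],[[0,0,0],[0.001,0.001,-0.01],0],[[0,0,0],[0.001,0.001,-0.015],0],[[0,0,0],[0.001,0.001,-0.02],0],[[0,0,0],[0.001,0.001,-0.025],0],[[0,0,0],[0.001,0.001,-0.03],0]]' 30; python3 -c "
from h import *
st()"; python3 -m pendant '[[[0,0,0],[0,0,-0.02],0],[[0,0,0],[0,0,-0.05],0],[[0,0,0],[0,0,-0.08],0],[[0,0,0],[0,0,-0.08],0]]' 30; python3 -c "
from h import *
st()
crop('scene',215,130,110,105,5,'pics/s7.png')
crop('top',335,205,85,85,7,'pics/t7.png')"
```

```text
clock: 15.5
tool_pos: [0.5957, 0.0495, 0.0821]
eef_rot: [0.663, 0.748, -0.001, -0.001]
contact_force: [-0.7, -0.2, 0.1]
opening: 0.159
t 15.5 pos [0.5957 0.0495 0.0821] x-axis yaw 96.88 tilt 0.15 F [-0.7 -0.2  0.1] op 0.159 q [ 0.23  0.98 -0.71  1.75  0.89  0.77  0.74]
clock: 15.9
tool_pos: [0.5982, 0.0509, 0.1657]
eef_rot: [0.663, 0.748, 0.002, 0.001]
contact_force: [0.1, 0.4, -0.1]
opening: 0.161
t 15.9 pos [0.5982 0.0509 0.1657] x-axis yaw 96.88 tilt 0.27 F [ 0.1  0.4 -0.1] op 0.161 q [ 0.27  0.87 -0.8   1.7   0.77  0.91  0.84]
```

View pics/s7.png

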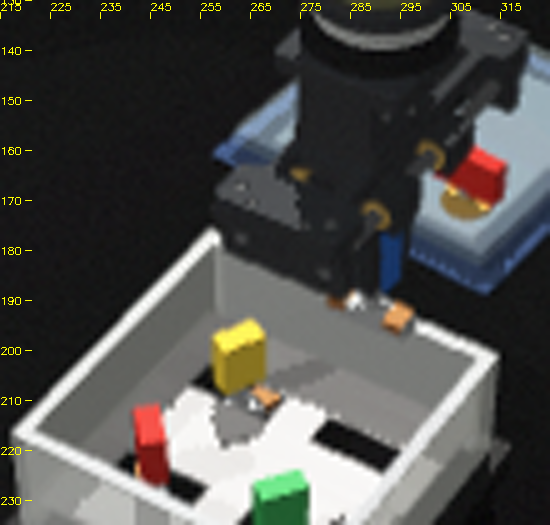

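View pics/t7.png

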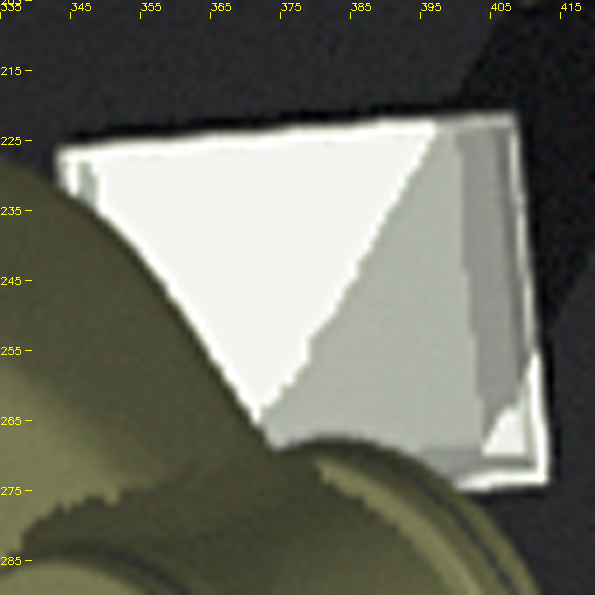

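```bash
cat >> h.py <<'E'
def tray(z=.025):
    im=cam('top')['image'];x0,y0,w=320,190,120;sub=im[y0:y0+w,x0:x0+w].astype(int)
    K=4;sub=cv2.resize(im[y0:y0+w,x0:x0+w],None,fx=K,fy=K,interpolation=cv2.INTER_CUBIC).astype(int)
    m=((sub.min(2)>105)&(np.ptp(sub,axis=2)<28)).astype(np.uint8)
    nn,lab,sta,_=cv2.connectedComponentsWithStats(m)
    keep=np.isin(lab,[i for i in range(1,nn) if sta[i,4]>5000]).astype(np.uint8)
    c=np.vstack([k[:,0] for k in cv2.findContours(keep,0,1)[0]])
    W=np.array([at('top',(u+.5)/K-.5+x0,(v+.5)/K-.5+y0,z)[:2] for u,v in c])*1000
    (cx,cy),(a,b),_=R=cv2.minAreaRect(W.astype(np.float32));p=cv2.boxPoints(R);e=max([p[1]-p[0],p[2]-p[1]],key=np.linalg.norm)
    print('tray c %.1f %.1f size %.0f %.0f'%(cx,cy,a,b),'yaw %.1f'%((np.degrees(np.arctan2(e[1],e[0]))-90+90)%180-90))
E
python3 -c "
from h import *
tray();to([.4263,-.3669,.12],95.6)"
```

```text
tray c 462.2 -311.7 size 175 216 yaw 5.7
t 16.1 pos [0.5954 0.0491 0.1611] x-axis yaw 96.88 tilt 0.22 F [-0.2  0.1 -0.2] op 0.153 q [ 0.27  0.88 -0.8   1.71  0.77  0.91  0.84]
turn [-0.0037, 0.0011, 0.0223] shift [-0.3927, -0.2176, 0.0423] deg 1.3
```

```bash
python3 -m pendant '[[[0,0,0],[-0.015,-0.008,0],0],[[0,0,0],[-0.045,-0.025,0],0],[[0,0,0],[-0.085,-0.047,0],0],[[0,0,0],[-0.125,-0.069,0],0],[[0,0,0],[-0.165,-0.091,0],0],[[0,0,0],[-0.205,-0.114,0],0],[[0,0,0],[-0.245,-0.136,0.01],0],[[0,0,0],[-0.285,-0.158,0.02],0],[[0,0,0.02],[-0.325,-0.18,0.03],0],[[0,0,0.02],[-0.36,-0.2,0.04],0]]' 50; python3 -m pendant '[[[0,0,0],[-0.02,-0.01,0],0],[[0,0,0],[-0.033,-0.018,0],0],[[0,0,0],[-0.033,-0.018,0],0],[[0,0,0],[-0.033,-0.018,0],0]]' 50;python3 -c "
from h import *
to([.4263,-.3669,.046],95.6)"
```

```text
clock: 17.05
tool_pos: [0.4369, -0.3349, 0.1206]
eef_rot: [0.672, 0.741, -0.002, -0.002]
contact_force: [0.2, -0.1, -0.0]
opening: 0.154
clock: 17.45
tool_pos: [0.4248, -0.3661, 0.1216]
eef_rot: [0.671, 0.741, -0.001, -0.002]
contact_force: [0.7, 1.3, -0.3]
opening: 0.154
t 17.4 pos [ 0.4248 -0.3661  0.1216] x-axis yaw 95.71 tilt 0.22 F [ 0.7  1.3 -0.3] op 0.154 q [ 1.07  0.9  -0.79  1.85  0.89  0.8   1.47]
turn [-0.0037, -0.001, 0.0019] shift [-0.001, 0.0017, 0.0756] deg 0.2
```

```bash
python3 -m pendant '[[[0,0,0],[0,0,0.03],0],[[0,0,0],[0,0,0.055],0],[[0,0,0],[0,0,0.068],0],[[0,0,0],[0,0,0.072],0],[[0,0,0],[0,0,0.074],0],[[0,0,0],[0,0,0.074],0]]' 50; python3 -c "
from h import *
to([.4263,-.3669,.046],95.6)"
```

```text
clock: 18.05
tool_pos: [0.4263, -0.3664, 0.049]
eef_rot: [0.671, 0.742, -0.001, -0.0]
contact_force: [-0.2, 0.1, -0.2]
opening: 0.152
t 18.1 pos [ 0.4263 -0.3664  0.049 ] x-axis yaw 95.77 tilt 0.11 F [-0.2  0.1 -0.2] op 0.152 q [ 1.02  1.   -0.69  1.87  1.03  0.68  1.35]
turn [-0.0017, 0.0009, 0.003] shift [-0.0005, -0.0001, 0.003] deg 0.2
```

Lower until contact, then open slowly and rise.

```bash
python3 -m pendant '[[[0,0,0],[0,0,0.002],0],[[0,0,0],[0,0,0.0035],0],[[0,0,0],[0,0,0.0035],0]]' 50; python3 -m pendant '[[[0,0,0],[0,0,0],0.18],[[0,0,0],[0,0,0],0.22],[[0,0,0],[0,0,0],0.28],[[0,0,0],[0,0,0],0.33],[[0,0,0],[0,0,0],0.33],[[0,0,0],[0,0,-0.03],0.33],[[0,0,0],[0,0,-0.07],0.33],[[0,0,0],[0,0,-0.11],0.33],[[0,0,0],[0,0,-0.12],0.33]]' 20; python3 -c "
from h import *
to([.5247,-.041,.15],53-180)
to([.5247,-.041,.15],53)
cv2.imwrite('pics/x.png',cam('scene')['image'][:,:,::-1])
blobs(z=.069,cen=[.46,-.31,.05],n='scene')"
```

```text
clock: 18.35
tool_pos: [0.4259, -0.3668, 0.0454]
eef_rot: [0.671, 0.742, -0.001, -0.0]
contact_force: [-0.1, 0.1, 1.6]
opening: 0.153
clock: 19.25
tool_pos: [0.4282, -0.3669, 0.1688]
eef_rot: [0.671, 0.742, -0.0, 0.002]
contact_force: [0.1, -0.6, -0.5]
opening: 0.328
t 19.2 pos [ 0.4282 -0.3669  0.1688] x-axis yaw 95.75 tilt 0.28 F [ 0.1 -0.6 -0.5] op 0.328 q [ 1.1   0.84 -0.84  1.81  0.82  0.87  1.53]
turn [-0.0035, 0.0052, -2.3955] shift [0.3147, 0.1286, 0.0179] deg 137.3
t 19.2 pos [ 0.4282 -0.3669  0.1688] x-axis yaw 95.75 tilt 0.28 F [ 0.1 -0.6 -0.5] op 0.328 q [ 1.1   0.84 -0.84  1.81  0.82  0.87  1.53]
turn [0.0042, 0.0028, 0.7461] shift [0.3147, 0.1286, 0.0179] deg 42.7
red None
yellow None
green None
blue c 434.0 -370.9 mm size 45 26 long axis yaw 4.4
```

```bash
python3 -m pendant '[[[0,0,0.1],[0.02,0.01,0],0.33],[[0,0,0.2],[0.055,0.023,0],0.33],[[0,0,0.3],[0.1,0.04,0],0.33],[[0,0,0.4],[0.14,0.057,0],0.33],[[0,0,0.5],[0.185,0.075,0],0.33],[[0,0,0.6],[0.23,0.094,0],0.33],[[0,0,0.7],[0.27,0.11,0],0.33],[[0,0,0.746],[0.3,0.122,0.01],0.33],[[0,0,0.746],[0.314,0.1286,0.018],0.33],[[0,0,0.746],[0.314,0.1286,0.018],0.33]]' 20; python3 -c "
from h import *
to([.525,-.041,.049],53)"
```

```text
clock: 20.3
tool_pos: [0.5219, -0.0381, 0.1447]
eef_rot: [0.894, 0.449, -0.002, -0.002]
contact_force: [-0.9, -0.6, 0.2]
opening: 0.333
t 20.3 pos [ 0.5219 -0.0381  0.1447] x-axis yaw 53.30 tilt 0.30 F [-0.9 -0.6  0.2] op 0.333 q [ 0.32  0.77 -0.57  1.95  0.68  0.63  0.24]
turn [-0.0046, 0.0025, 0.0053] shift [-0.0002, 0.0047, 0.0956] deg 0.4
```

```bash
python3 -m pendant '[[[0,0,0.003],[0,0.002,0.02],0.33],[[0,0,0.003],[0,0.002,0.045],0.33],[[0,0,0.003],[0,0.002,0.06],0.33],[[0,0,0.003],[0,0.002,0.06],0.33],[[0,0,0.003],[0,0.002,0.06],0.33]]' 20; python3 -c "
from h import *
to([.525,-.041,.049],53)"
```

```text
clock: 20.8
tool_pos: [0.5232, -0.0437, 0.0861]
eef_rot: [0.896, 0.444, -0.002, -0.0]
contact_force: [0.0, -0.2, 0.3]
opening: 0.329
t 20.8 pos [ 0.5232 -0.0437  0.0861] x-axis yaw 52.75 tilt 0.25 F [ 0.  -0.2  0.3] op 0.329 q [ 0.27  0.86 -0.47  1.98  0.79  0.5   0.15]
turn [-0.0023, 0.0037, -0.0044] shift [0.0034, -0.0001, 0.0371] deg 0.4
```

```bash
python3 -m pendant '[[[0,0,0],[0.002,0,0.02],0.33],[[0,0,0],[0.002,0,0.037],0.33],[[0,0,0],[0.002,0,0.037],0.33],[[0,0,0],[0.002,0,0.037],0.2],[[0,0,0],[0.002,0,0.037],0.1],[[0,0,0],[0.002,0,0.037],0.0],[[0,0,0],[0.002,0,0.037],0.0],[[0,0,0],[0.002,0,0.037],0.0]]' 40; python3 -c "
from h import *
to([.5256,-.0399,.05],96.9)
"
```

```text
clock: 21.6
tool_pos: [0.5255, -0.041, 0.0503]
eef_rot: [0.896, 0.445, -0.001, 0.0]
contact_force: [-0.7, -0.6, 6.3]
opening: 0.158
t 21.6 pos [ 0.5255 -0.041   0.0503] x-axis yaw 52.82 tilt 0.09 F [-0.7 -0.6  6.3] op 0.158 q [ 0.23  0.91 -0.4   1.98  0.85  0.42  0.09]
turn [-0.0008, 0.0013, -0.7694] shift [0.0009, -0.0006, 0.0003] deg 44.1
```

```bash
python3 -m pendant '[[[0,0,-0.12],[0,0,-0.001],0],[[0,0,-0.26],[0,0,-0.002],0],[[0,0,-0.4],[0,0,-0.002],0],[[0,0,-0.54],[0,0,-0.002],0],[[0,0,-0.68],[0,0,-0.002],0],[[0,0,-0.77],[0.001,-0.001,-0.002],0],[[0,0,-0.77],[0.001,-0.001,-0.002],0]]' 40; python3 -m pendant '[[[0,0,0],[0,0,-0.005],0],[[0,0,0],[0,0,-0.01],0],[[0,0,0],[0,0,-0.015],0],[[0,0,0],[0,0,-0.02],0],[[0,0,0],[0,0,-0.025],0],[[0,0,0],[0,0,-0.03],0]]' 40; python3 -c "
from h import *
st()"
```

```text
clock: 22.3
tool_pos: [0.5247, -0.0395, 0.0513]
eef_rot: [0.663, 0.749, -0.001, -0.001]
contact_force: [-0.5, 0.4, -1.2]
opening: 0.157
clock: 22.9
tool_pos: [0.5249, -0.0394, 0.0818]
eef_rot: [0.663, 0.749, -0.001, -0.001]
contact_force: [-0.1, -0.1, 0.3]
opening: 0.151
t 22.9 pos [ 0.5249 -0.0394  0.0818] x-axis yaw 96.94 tilt 0.15 F [-0.1 -0.1  0.3] op 0.151 q [ 0.36  0.9  -0.64  1.97  0.96  0.61  0.75]
```

```bash
python3 -m pendant '[[[0,0,0],[0,0,-0.02],0],[[0,0,0],[0,0,-0.05],0],[[0,0,0],[0,0,-0.075],0],[[0,0,0],[0,0,-0.075],0]]' 50; python3 -c "
from h import *
tray()
to([.5064,-.3584,.12],95.6)
im=cam('scene')['image'];print(blobs(z=.16,cen=[.525,-.04,.14],n='scene'))"
```

```text
clock: 23.3
tool_pos: [0.5269, -0.0387, 0.1593]
eef_rot: [0.663, 0.749, 0.001, 0.001]
contact_force: [0.1, -0.2, -1.3]
opening: 0.156
tray c 463.0 -311.6 size 173 216 yaw 5.6
t 23.4 pos [ 0.5259 -0.0393  0.1576] x-axis yaw 96.92 tilt 0.04 F [-0.8 -0.4 -1.3] op 0.155 q [ 0.43  0.8  -0.76  1.93  0.81  0.75  0.89]
turn [0.0003, 0.0007, 0.023] shift [-0.3144, -0.0578, 0.0378] deg 1.3
red None
yellow c 585.4 -39.1 mm size 26 50 long axis yaw 130.3
green c 657.0 -89.7 mm size 15 12 long axis yaw 62.4
blue None
None
```

```bash
python3 -m pendant '[[[0,0,0],[-0.015,-0.003,0],0],[[0,0,0],[-0.045,-0.008,0],0],[[0,0,0],[-0.085,-0.016,0],0],[[0,0,0],[-0.125,-0.023,0],0],[[0,0,0],[-0.165,-0.03,0],0],[[0,0,0.01],[-0.205,-0.038,0.01],0],[[0,0,0.02],[-0.245,-0.045,0.02],0],[[0,0,0.023],[-0.28,-0.052,0.03],0],[[0,0,0.023],[-0.305,-0.056,0.038],0],[[0,0,0.023],[-0.314,-0.058,0.038],0]]' 50; python3 -m pendant '[[[0,0,0],[0,0,0.01],0],[[0,0,0],[0,0,0.03],0],[[0,0,0],[0,0,0.05],0],[[0,0,0],[0,0,0.06],0],[[0,0,0],[0,0,0.067],0],[[0,0,0],[0,0,0.067],0]]' 50;python3 -c "
from h import *
to([.5064,-.3584,.0455],95.6)"
```

```text
clock: 24.4
tool_pos: [0.5024, -0.3613, 0.1153]
eef_rot: [0.673, 0.739, -0.003, -0.003]
contact_force: [-0.3, 0.2, -1.2]
opening: 0.153
clock: 25.0
tool_pos: [0.5052, -0.3568, 0.051]
eef_rot: [0.671, 0.742, -0.001, -0.001]
contact_force: [-0.8, -0.5, -0.4]
opening: 0.159
t 25.0 pos [ 0.5052 -0.3568  0.051 ] x-axis yaw 95.72 tilt 0.21 F [-0.8 -0.5 -0.4] op 0.159 q [ 0.91  1.04 -0.7   1.69  0.92  0.78  1.42]
turn [-0.0035, -0.0007, 0.0021] shift [-0.0017, 0.0011, 0.0055] deg 0.2
```

```bash
python3 -m pendant '[[[0,0,0],[-0.001,0.001,0.003],0],[[0,0,0],[-0.001,0.001,0.006],0],[[0,0,0],[-0.001,0.001,0.006],0]]' 50; python3 -m pendant '[[[0,0,0],[0,0,0],0.18],[[0,0,0],[0,0,0],0.22],[[0,0,0],[0,0,0],0.28],[[0,0,0],[0,0,0],0.33],[[0,0,0],[0,0,0],0.33],[[0,0,0],[0,0,-0.03],0.33],[[0,0,0],[0,0,-0.07],0.33],[[0,0,0],[0,0,-0.11],0.33],[[0,0,0],[0,0,-0.12],0.33]]' 20; python3 -c "
from h import *
to([.517,.039,.15],67.3+90)
to([.517,.039,.15],67.3-90)
blobs(z=.069,cen=[.46,-.31,.05],n='scene')
print(r.snapshot('scene')['image'].shape)
crop('scene',95,210,120,120,5,'pics/s9.png')"
```

```text
clock: 25.3
tool_pos: [0.5063, -0.3592, 0.0457]
eef_rot: [0.672, 0.741, -0.001, -0.001]
contact_force: [0.3, -0.1, -1.6]
opening: 0.153
clock: 26.2
tool_pos: [0.5091, -0.3592, 0.1701]
eef_rot: [0.672, 0.741, 0.0, 0.003]
contact_force: [1.1, 0.3, 0.7]
opening: 0.33
t 26.2 pos [ 0.5091 -0.3592  0.1701] x-axis yaw 95.63 tilt 0.31 F [1.1 0.3 0.7] op 0.330 q [ 0.96  0.89 -0.81  1.63  0.77  0.96  1.55]
turn [0.0014, 0.0054, -1.0764] shift [0.3956, 0.0468, 0.0188] deg 61.7
t 26.2 pos [ 0.5091 -0.3592  0.1701] x-axis yaw 95.63 tilt 0.31 F [1.1 0.3 0.7] op 0.330 q [ 0.96  0.89 -0.81  1.63  0.77  0.96  1.55]
turn [0.0062, -0.0016, 2.0652] shift [0.3956, 0.0468, 0.0188] deg 118.3
red c 517.3 -362.9 mm size 23 47 long axis yaw 155.5
yellow None
green None
blue c 434.4 -370.9 mm size 46 26 long axis yaw 3.6
(420, 560, 3)
```

View pics/s9.png

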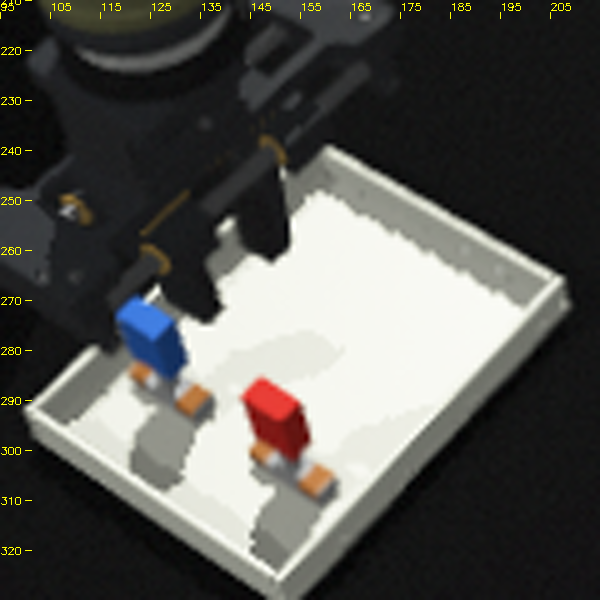

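```bash
python3 -m pendant '[[[0,0,0.13],[0.02,0.002,0],0.33],[[0,0,0.27],[0.055,0.006,0],0.33],[[0,0,0.41],[0.095,0.011,0],0.33],[[0,0,0.55],[0.135,0.016,0],0.33],[[0,0,0.69],[0.175,0.021,0],0.33],[[0,0,0.83],[0.215,0.026,0],0.33],[[0,0,0.97],[0.255,0.03,0],0.33],[[0,0,1.11],[0.29,0.035,0],0.33],[[0,0,1.25],[0.32,0.039,0],0.33],[[0,0,1.39],[0.345,0.041,0.01],0.33]]' 20; python3 -c "
from h import *
to([.517,.039,.15],-22.7)"
```

```text
clock: 27.3
tool_pos: [0.5133, -0.0097, 0.1546]
eef_rot: [0.991, 0.137, -0.002, -0.0]
contact_force: [0.7, 1.1, -0.1]
opening: 0.327
t 27.3 pos [ 0.5133 -0.0097  0.1546] x-axis yaw 15.74 tilt 0.17 F [ 0.7  1.1 -0.1] op 0.327 q [ 0.15  0.71 -0.36  1.98  0.46  0.54 -0.26]
turn [0.0006, 0.0031, 0.6708] shift [0.0168, -0.0459, 0.0045] deg 38.4
```

```bash
python3 -m pendant '[[[0,0,0.14],[0.005,-0.02,0],0.33],[[0,0,0.28],[0.01,-0.035,0],0.33],[[0,0,0.42],[0.017,-0.045,0],0.33],[[0,0,0.56],[0.017,-0.046,0.02],0.33],[[0,0,0.67],[0.017,-0.046,0.04],0.33],[[0,0,0.67],[0.017,-0.046,0.065],0.33],[[0,0,0.67],[0.017,-0.046,0.07],0.33],[[0,0,0.67],[0.017,-0.046,0.07],0.33]]' 20; python3 -c "
from h import *
to([.517,.039,.049],-22.7)"
```

```text
clock: 28.1
tool_pos: [0.5156, 0.0368, 0.0838]
eef_rot: [0.981, -0.194, -0.003, 0.002]
contact_force: [0.2, -0.7, 0.9]
opening: 0.331
t 28.1 pos [0.5156 0.0368 0.0838] x-axis yaw -22.38 tilt 0.39 F [ 0.2 -0.7  0.9] op 0.331 q [-0.09  0.82 -0.12  2.01  0.26  0.33 -0.81]
turn [0.0042, 0.0053, 0.0056] shift [0.0006, -0.0027, 0.0348] deg 0.5
```

```bash
python3 -m pendant '[[[0.002,0.003,0],[0.001,-0.002,0.02],0.33],[[0.002,0.003,0],[0.001,-0.002,0.034],0.33],[[0.002,0.003,0],[0.001,-0.002,0.034],0.33],[[0.002,0.003,0],[0.001,-0.002,0.034],0.2],[[0.002,0.003,0],[0.001,-0.002,0.034],0.1],[[0.002,0.003,0],[0.001,-0.002,0.034],0.0],[[0.002,0.003,0],[0.001,-0.002,0.034],0.0],[[0.002,0.003,0],[0.001,-0.002,0.034],0.0]]' 40; python3 -c "
from h import *
to([.5165,.0395,.05],-83.1)
"
```

```text
clock: 28.9
tool_pos: [0.5192, 0.0386, 0.0522]
eef_rot: [0.981, -0.194, 0.001, -0.0]
contact_force: [-0.7, -1.0, 5.9]
opening: 0.156
t 28.9 pos [0.5192 0.0386 0.0522] x-axis yaw -22.41 tilt 0.15 F [-0.7 -1.   5.9] op 0.156 q [-0.11  0.88 -0.09  2.01  0.28  0.26 -0.82]
turn [-0.0022, -0.0016, 1.0592] shift [-0.0029, 0.0002, 0.0022] deg 60.7
```

```bash
python3 -m pendant '[[[0,0,0.12],[0,0,-0.001],0],[[0,0,0.26],[0,0,-0.001],0],[[0,0,0.4],[0,0,-0.001],0],[[0,0,0.54],[0,0,-0.001],0],[[0,0,0.68],[0,0,-0.001],0],[[0,0,0.82],[-0.001,0,-0.001],0],[[0,0,0.96],[-0.002,0,-0.001],0],[[0,0,1.06],[-0.002,0,-0.001],0],[[0,0,1.06],[-0.002,0,-0.001],0]]' 40; python3 -m pendant '[[[0,0,0],[0,0,-0.005],0],[[0,0,0],[0,0,-0.01],0],[[0,0,0],[0,0,-0.015],0],[[0,0,0],[0,0,-0.02],0],[[0,0,0],[0,0,-0.025],0],[[0,0,0],[0,0,-0.03],0]]' 40; python3 -c "
from h import *
st()"
```

```text
clock: 29.8
tool_pos: [0.5167, 0.0396, 0.0523]
eef_rot: [0.748, -0.664, 0.0, -0.0]
contact_force: [-1.0, 0.5, 0.0]
opening: 0.155
clock: 30.4
tool_pos: [0.5167, 0.0394, 0.0828]
eef_rot: [0.748, -0.663, 0.0, -0.0]
contact_force: [-0.7, 0.4, -1.0]
opening: 0.155
t 30.4 pos [0.5167 0.0394 0.0828] x-axis yaw -83.12 tilt 0.05 F [-0.7  0.4 -1. ] op 0.155 q [-0.22  0.83  0.09  2.02 -0.21  0.3  -1.41]
```

```bash
python3 -m pendant '[[[0,0,0],[0,0,-0.02],0],[[0,0,0],[0,0,-0.05],0],[[0,0,0],[0,0,-0.075],0],[[0,0,0],[0,0,-0.075],0]]' 50; python3 -c "
from h import *
tray()
to([.418,-.2666,.12],-84.4)"
```

```text
clock: 30.8
tool_pos: [0.5186, 0.0395, 0.1602]
eef_rot: [0.748, -0.664, 0.002, -0.002]
contact_force: [1.1, 0.1, -0.9]
opening: 0.153
tray c 462.1 -311.8 size 175 216 yaw 5.7
t 30.9 pos [0.5175 0.0396 0.1586] x-axis yaw -83.12 tilt 0.24 F [-0.8 -1.3 -0.6] op 0.153 q [-0.25  0.69  0.14  1.98 -0.19  0.48 -1.42]
turn [-0.0042, -0.0001, 0.0223] shift [0.292, 0.1356, 0.0381] deg 1.3
```

```bash
python3 -m pendant '[[[0,0,0],[0.015,0.007,0],0],[[0,0,0],[0.045,0.021,0],0],[[0,0,0],[0.085,0.04,0],0],[[0,0,0],[0.125,0.058,0],0],[[0,0,0],[0.165,0.077,0],0],[[0,0,0],[0.2,0.093,0.01],0],[[0,0,0],[0.235,0.109,0.02],0],[[0,0,0.02],[0.265,0.123,0.03],0],[[0,0,0.02],[0.285,0.132,0.038],0],[[0,0,0.02],[0.292,0.1356,0.038],0]]' 50; python3 -m pendant '[[[0,0,0],[0,0,0.01],0],[[0,0,0],[0,0,0.03],0],[[0,0,0],[0,0,0.05],0],[[0,0,0],[0,0,0.06],0],[[0,0,0],[0,0,0.065],0],[[0,0,0],[0,0,0.065],0]]' 50;python3 -c "
from h import *
to([.418,-.2666,.0475],-84.4)"
```

```text
clock: 31.85
tool_pos: [0.4145, -0.2687, 0.1174]
eef_rot: [0.74, -0.673, -0.001, 0.001]
contact_force: [-1.1, 0.4, -1.0]
opening: 0.156
clock: 32.45
tool_pos: [0.4172, -0.2657, 0.0538]
eef_rot: [0.742, -0.67, -0.0, -0.0]
contact_force: [0.1, -0.8, -1.4]
opening: 0.151
t 32.5 pos [ 0.4172 -0.2657  0.0538] x-axis yaw -84.20 tilt 0.05 F [ 0.1 -0.8 -1.4] op 0.151 q [ 0.47  0.87  0.01  2.09 -0.05  0.18 -0.94]
turn [-0.0003, 0.0008, 0.0035] shift [0.001, -0.0007, 0.0063] deg 0.2
```

```bash
python3 -m pendant '[[[0,0,0],[0.001,0,0.004],0],[[0,0,0],[0.001,0,0.0065],0],[[0,0,0],[0.001,0,0.0065],0]]' 50; python3 -m pendant '[[[0,0,0],[0,0,0],0.18],[[0,0,0],[0,0,0],0.22],[[0,0,0],[0,0,0],0.28],[[0,0,0],[0,0,0],0.33],[[0,0,0],[0,0,0],0.33],[[0,0,0],[0,0,-0.03],0.33],[[0,0,0],[0,0,-0.07],0.33],[[0,0,0],[0,0,-0.11],0.33],[[0,0,0],[0,0,-0.12],0.33]]' 20; python3 -c "
from h import *
to([.6047,-.0312,.15],62.5-90)
blobs(z=.069,cen=[.46,-.31,.05],n='scene')"
```

```text
clock: 32.75
tool_pos: [0.4172, -0.2678, 0.0478]
eef_rot: [0.741, -0.671, 0.001, -0.0]
contact_force: [0.6, 0.1, -0.9]
opening: 0.156
clock: 33.65
tool_pos: [0.4185, -0.2687, 0.1711]
eef_rot: [0.741, -0.671, 0.003, -0.001]
contact_force: [0.6, -0.7, -0.1]
opening: 0.33
t 33.6 pos [ 0.4185 -0.2687  0.1711] x-axis yaw -84.30 tilt 0.40 F [ 0.6 -0.7 -0.1] op 0.330 q [ 0.46  0.65  0.03  2.03 -0.05  0.46 -0.94]
turn [-0.0036, -0.0063, -0.9913] shift [-0.2179, -0.2087, 0.0216] deg 56.8
red c 517.5 -363.9 mm size 42 26 long axis yaw 5.5
yellow c 427.4 -273.2 mm size 26 57 long axis yaw 151.6
green None
blue c 437.1 -370.9 mm size 23 50 long axis yaw 157.4
```

```bash
python3 -m pendant '[[[0,0,-0.1],[-0.01,-0.01,0],0.33],[[0,0,-0.24],[-0.035,-0.034,0],0.33],[[0,0,-0.38],[-0.065,-0.062,0],0.33],[[0,0,-0.52],[-0.095,-0.09,0],0.33],[[0,0,-0.66],[-0.125,-0.12,0],0.33],[[0,0,-0.8],[-0.155,-0.15,0],0.33],[[0,0,-0.94],[-0.185,-0.178,0.01],0.33],[[0,0,-0.99],[-0.207,-0.2,0.02],0.33],[[0,0,-0.99],[-0.218,-0.209,0.03],0.33],[[0,0,-0.99],[-0.218,-0.209,0.04],0.33]]' 20; python3 -c "
from h import *
to([.6047,-.0312,.049],-27.5)"
```

```text
clock: 34.7
tool_pos: [0.6032, -0.0277, 0.1259]
eef_rot: [0.971, -0.237, -0.0, -0.001]
contact_force: [0.1, -0.1, -1.0]
opening: 0.335
t 34.7 pos [ 0.6032 -0.0277  0.1259] x-axis yaw -27.46 tilt 0.09 F [ 0.1 -0.1 -1. ] op 0.335 q [ 0.06  0.82 -0.16  1.73  0.21  0.61 -0.7 ]
turn [-0.0011, 0.001, 0.0008] shift [0.003, 0.0024, 0.0769] deg 0.1
```

```bash
python3 -m pendant '[[[0,0,0],[0,0.001,0.02],0.33],[[0,0,0],[0,0.001,0.04],0.33],[[0,0,0],[0,0.001,0.045],0.33],[[0,0,0],[0,0.001,0.045],0.33]]' 20; python3 -c "
from h import *
to([.6047,-.0312,.049],-27.5)"
```

```text
clock: 35.1
tool_pos: [0.6011, -0.0328, 0.0817]
eef_rot: [0.971, -0.239, -0.001, 0.001]
contact_force: [0.0, 0.1, -0.3]
opening: 0.329
t 35.1 pos [ 0.6011 -0.0328  0.0817] x-axis yaw -27.70 tilt 0.17 F [ 0.   0.1 -0.3] op 0.329 q [ 0.06  0.89 -0.14  1.75  0.23  0.52 -0.71]
turn [0.0025, 0.0017, -0.0036] shift [0.0025, -0.0032, 0.0327] deg 0.3
```

```bash
python3 -m pendant '[[[0,0,0],[0.002,-0.001,0.02],0.33],[[0,0,0],[0.002,-0.001,0.032],0.33],[[0,0,0],[0.002,-0.001,0.032],0.33],[[0,0,0],[0.002,-0.001,0.032],0.2],[[0,0,0],[0.002,-0.001,0.032],0.1],[[0,0,0],[0.002,-0.001,0.032],0.0],[[0,0,0],[0.002,-0.001,0.032],0.0],[[0,0,0],[0.002,-0.001,0.032],0.0]]' 40; python3 -c "
from h import *
to([.605,-.0302,.05],-83.1)
"
```

```text
clock: 35.9
tool_pos: [0.6056, -0.031, 0.0516]
eef_rot: [0.971, -0.238, 0.001, -0.0]
contact_force: [0.7, -0.7, 5.6]
opening: 0.156
t 35.9 pos [ 0.6056 -0.031   0.0516] x-axis yaw -27.57 tilt 0.12 F [ 0.7 -0.7  5.6] op 0.156 q [ 0.05  0.94 -0.13  1.75  0.24  0.47 -0.72]
turn [-0.0017, -0.0014, 0.9693] shift [-0.0009, -0.0004, 0.0016] deg 55.5
```

```bash
python3 -m pendant '[[[0,0,0.12],[0,0,-0.001],0],[[0,0,0.26],[0,0,-0.001],0],[[0,0,0.4],[0,0,-0.001],0],[[0,0,0.54],[0,0,-0.001],0],[[0,0,0.68],[0,0,-0.001],0],[[0,0,0.82],[0,0,-0.001],0],[[0,0,0.96],[-0.001,0,-0.001],0],[[0,0,0.97],[-0.001,0,-0.001],0]]' 40; python3 -m pendant '[[[0,0,0],[0,0,-0.005],0],[[0,0,0],[0,0,-0.01],0],[[0,0,0],[0,0,-0.015],0],[[0,0,0],[0,0,-0.02],0],[[0,0,0],[0,0,-0.025],0],[[0,0,0],[0,0,-0.03],0]]' 40; python3 -c "
from h import *
st()"
```

```text
clock: 36.7
tool_pos: [0.604, -0.03, 0.0517]
eef_rot: [0.748, -0.664, 0.0, -0.0]
contact_force: [-0.9, 0.2, -0.3]
opening: 0.155
clock: 37.3
tool_pos: [0.6043, -0.0304, 0.0824]
eef_rot: [0.748, -0.663, 0.0, -0.0]
contact_force: [0.1, -1.2, -0.9]
opening: 0.154
t 37.3 pos [ 0.6043 -0.0304  0.0824] x-axis yaw -83.12 tilt 0.06 F [ 0.1 -1.2 -0.9] op 0.154 q [-0.08  0.89  0.1   1.75 -0.16  0.5  -1.33]
```

```bash
python3 -m pendant '[[[0,0,0],[0,0,-0.02],0],[[0,0,0],[0,0,-0.05],0],[[0,0,0],[0,0,-0.075],0],[[0,0,0],[0,0,-0.075],0]]' 50; python3 -c "
from h import *
tray()
to([.4966,-.2588,.12],-84.4)"
```

```text
clock: 37.7
tool_pos: [0.6065, -0.0307, 0.1604]
eef_rot: [0.748, -0.664, 0.003, -0.002]
contact_force: [0.8, -0.2, -0.7]
opening: 0.153
tray c 462.1 -311.7 size 175 216 yaw 5.7
t 37.8 pos [ 0.6052 -0.0305  0.1585] x-axis yaw -83.13 tilt 0.26 F [ 0.   0.7 -1.1] op 0.151 q [-0.09  0.78  0.12  1.72 -0.14  0.65 -1.34]
turn [-0.0044, -0.0006, 0.0221] shift [0.2136, 0.1353, 0.038] deg 1.3
```

```bash
python3 -m pendant '[[[0,0,0],[0.015,0.009,0],0],[[0,0,0],[0.04,0.025,0],0],[[0,0,0],[0.07,0.044,0],0],[[0,0,0],[0.1,0.063,0],0],[[0,0,0],[0.13,0.082,0],0],[[0,0,0],[0.16,0.101,0.01],0],[[0,0,0.02],[0.19,0.12,0.02],0],[[0,0,0.02],[0.208,0.132,0.03],0],[[0,0,0.02],[0.213,0.135,0.038],0],[[0,0,0.02],[0.213,0.135,0.038],0]]' 50; python3 -m pendant '[[[0,0,0],[0,0,0.01],0],[[0,0,0],[0,0,0.03],0],[[0,0,0],[0,0,0.05],0],[[0,0,0],[0,0,0.06],0],[[0,0,0],[0,0,0.065],0],[[0,0,0],[0,0,0.065],0]]' 50;python3 -c "
from h import *
to([.4966,-.2588,.047],-84.4)"
```

```text
clock: 38.75
tool_pos: [0.4934, -0.2585, 0.1169]
eef_rot: [0.741, -0.672, -0.002, 0.0]
contact_force: [0.8, -0.1, -0.3]
opening: 0.155
clock: 39.35
tool_pos: [0.4959, -0.2572, 0.0534]
eef_rot: [0.742, -0.67, -0.0, -0.0]
contact_force: [-0.9, 0.4, 0.1]
opening: 0.156
t 39.4 pos [ 0.4959 -0.2572  0.0534] x-axis yaw -84.21 tilt 0.04 F [-0.9  0.4  0.1] op 0.156 q [ 0.38  0.9   0.03  1.9  -0.08  0.34 -0.99]
turn [-0.0005, 0.0005, 0.0033] shift [0.0017, -0.0005, 0.0064] deg 0.2
```

```bash
python3 -m pendant '[[[0,0,0],[0.001,0,0.004],0],[[0,0,0],[0.001,0,0.0065],0],[[0,0,0],[0.001,0,0.0065],0]]' 50; python3 -m pendant '[[[0,0,0],[0,0,0],0.18],[[0,0,0],[0,0,0],0.22],[[0,0,0],[0,0,0],0.28],[[0,0,0],[0,0,0],0.33],[[0,0,0],[0,0,0],0.33],[[0,0,0],[0,0,-0.03],0.33],[[0,0,0],[0,0,-0.07],0.33],[[0,0,0],[0,0,-0.11],0.33],[[0,0,0],[0,0,-0.12],0.33]]' 20; python3 -c "
from h import *
to([.4534,.3168,.15],1.33)
blobs(z=.069,cen=[.46,-.31,.05],n='scene')
im=cam('top')['image'];c=[im[200:300,135:235,::-1],im[200:300,330:430,::-1]]
cv2.imwrite('pics/t10.png',np.hstack([cv2.resize(a,(400,400),interpolation=cv2.INTER_CUBIC) for a in c]))"
```

```text
clock: 39.65
tool_pos: [0.4958, -0.2591, 0.0473]
eef_rot: [0.741, -0.671, 0.0, -0.0]
contact_force: [-0.1, 0.0, 0.2]
opening: 0.152
clock: 40.55
tool_pos: [0.4976, -0.2602, 0.1711]
eef_rot: [0.741, -0.671, 0.004, -0.001]
contact_force: [0.8, -0.8, -0.7]
opening: 0.329
t 40.5 pos [ 0.4976 -0.2602  0.1711] x-axis yaw -84.30 tilt 0.45 F [ 0.8 -0.8 -0.7] op 0.329 q [ 0.36  0.71  0.06  1.85 -0.07  0.58 -1.  ]
turn [-0.0026, -0.0081, -1.4945] shift [-0.5786, -0.0132, 0.019] deg 85.6
red c 518.0 -363.2 mm size 23 49 long axis yaw 155.2
yellow c 430.5 -274.8 mm size 26 50 long axis yaw 153.3
green c 497.3 -261.6 mm size 25 19 long axis yaw 5.4
blue c 436.1 -370.9 mm size 45 25 long axis yaw 3.7
```

View pics/t10.png

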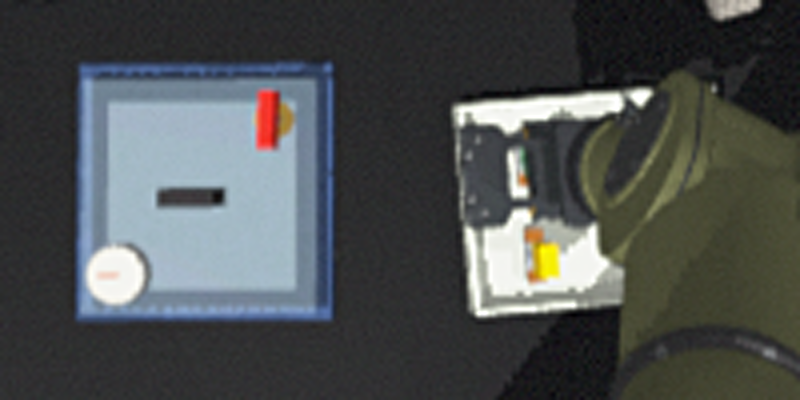

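```bash
python3 -m pendant '[[[0,0,-0.1],[-0.015,0,0],0.45],[[0,0,-0.24],[-0.05,-0.001,0],0.45],[[0,0,-0.38],[-0.095,-0.002,0],0.45],[[0,0,-0.52],[-0.14,-0.003,0],0.45],[[0,0,-0.66],[-0.185,-0.004,0],0.45],[[0,0,-0.8],[-0.23,-0.005,0],0.45],[[0,0,-0.94],[-0.275,-0.006,0],0.45],[[0,0,-1.08],[-0.32,-0.007,0],0.45],[[0,0,-1.22],[-0.365,-0.008,0],0.45],[[0,0,-1.36],[-0.41,-0.009,0],0.45]]' 20; python3 -c "
from h import *
to([.4534,.3168,.1],1.33)"
```

```text
clock: 41.65
tool_pos: [0.4622, 0.1514, 0.1655]
eef_rot: [0.999, -0.052, -0.001, 0.0]
contact_force: [0.3, -0.6, 0.5]
opening: 0.449
t 41.6 pos [0.4622 0.1514 0.1655] x-axis yaw -6.01 tilt 0.15 F [ 0.3 -0.6  0.5] op 0.449 q [-0.29  0.65 -0.19  2.05  0.26  0.46 -0.78]
turn [0.0009, 0.0025, -0.1281] shift [-0.0259, -0.1636, 0.0654] deg 7.3
```

```bash
python3 -m pendant '[[[0,0,-0.06],[-0.007,-0.045,0],0.45],[[0,0,-0.128],[-0.014,-0.085,0.01],0.45],[[0,0,-0.128],[-0.02,-0.125,0.02],0.45],[[0,0,-0.128],[-0.025,-0.155,0.04],0.45],[[0,0,-0.128],[-0.026,-0.163,0.055],0.45],[[0,0,-0.128],[-0.026,-0.163,0.065],0.45],[[0,0,-0.128],[-0.026,-0.163,0.065],0.45]]' 20; python3 -c "
from h import *
to([.4534,.3168,.036],1.33)"
```

```text
clock: 42.35
tool_pos: [0.455, 0.3115, 0.0999]
eef_rot: [1.0, 0.008, -0.002, 0.002]
contact_force: [0.4, -0.3, 0.3]
opening: 0.446
t 42.4 pos [0.455  0.3115 0.0999] x-axis yaw 0.88 tilt 0.33 F [ 0.4 -0.3  0.3] op 0.446 q [-0.59  0.82 -0.16  1.9   0.27  0.45 -0.93]
turn [0.0049, 0.0031, -0.0078] shift [-0.0013, -0.0056, 0.0639] deg 0.6
```

```bash
python3 -m pendant '[[[0.003,0.002,-0.007],[-0.001,-0.004,0.025],0.45],[[0.003,0.002,-0.007],[-0.001,-0.004,0.045],0.45],[[0.003,0.002,-0.007],[-0.001,-0.004,0.058],0.45],[[0.003,0.002,-0.007],[-0.001,-0.004,0.062],0.45],[[0.003,0.002,-0.007],[-0.001,-0.004,0.062],0.45]]' 20; python3 -c "
from h import *
to([.4534,.3168,.036],1.33)"
```

```text
clock: 42.85
tool_pos: [0.4553, 0.3176, 0.0402]
eef_rot: [1.0, 0.011, 0.001, -0.001]
contact_force: [-0.6, -1.0, 0.1]
opening: 0.454
t 42.9 pos [0.4553 0.3176 0.0402] x-axis yaw 1.30 tilt 0.19 F [-0.6 -1.   0.1] op 0.454 q [-0.62  0.92 -0.12  1.91  0.3   0.32 -0.96]
turn [-0.002, -0.0026, -0.0006] shift [-0.0019, 0.0008, 0.0042] deg 0.2
```

```bash
python3 -m pendant '[[[-0.001,-0.002,0],[-0.0015,0.0005,0.003],0.35],[[-0.001,-0.002,0],[-0.0015,0.0005,0.003],0.25],[[-0.001,-0.002,0],[-0.0015,0.0005,0.003],0.1],[[-0.001,-0.002,0],[-0.0015,0.0005,0.003],0],[[-0.001,-0.002,0],[-0.0015,0.0005,0.003],0],[[-0.001,-0.002,0],[-0.0015,0.0005,0.003],0],[[-0.001,-0.002,0],[-0.0015,0.0005,0.003],0]]' 25; python3 -m pendant '[[[0,0,0],[0,0,0],0],[[0,0,0],[0,0,-0.005],0],[[0,0,0],[0,0,-0.02],0],[[0,0,0],[0,0,-0.05],0],[[0,0,0],[0,0,-0.09],0],[[0,0,0],[0,0,-0.12],0],[[0,0,0],[0,0,-0.12],0]]' 58; python3 -c "
from h import *
to([.5606,.0043,.155],6.9)"
```

```text
clock: 43.55
tool_pos: [0.4536, 0.3184, 0.0376]
eef_rot: [1.0, 0.012, 0.001, -0.001]
contact_force: [-1.9, -0.2, 6.3]
opening: 0.155
clock: 44.25
tool_pos: [0.4555, 0.3195, 0.1614]
eef_rot: [1.0, 0.012, 0.004, -0.004]
contact_force: [0.4, 1.2, -5.6]
opening: 0.152
t 44.2 pos [0.4555 0.3195 0.1614] x-axis yaw 1.34 tilt 0.58 F [ 0.4  1.2 -5.6] op 0.152 q [-0.57  0.72 -0.2   1.86  0.25  0.57 -0.91]
turn [-0.0067, -0.0077, -0.097] shift [0.0977, 0.3176, 0.0049] deg 5.6
```

```bash
python3 -m pendant '[[[-0.003,-0.003,-0.01],[0.006,0.02,0],0],[[-0.003,-0.003,-0.02],[0.018,0.055,0],0],[[-0.003,-0.003,-0.03],[0.03,0.095,0],0],[[-0.003,-0.003,-0.05],[0.043,0.14,0],0],[[-0.003,-0.003,-0.07],[0.057,0.185,0],0],[[-0.003,-0.003,-0.09],[0.07,0.23,0],0],[[-0.003,-0.003,-0.097],[0.082,0.27,0],0],[[-0.003,-0.003,-0.097],[0.092,0.302,0],0],[[-0.003,-0.003,-0.097],[0.097,0.316,0],0],[[-0.003,-0.003,-0.097],[0.097,0.316,0],0]]' 58; python3 -m pendant '[[[0,0,0],[0,0,0],0],[[0,0,0],[0,0,0],0],[[0,0,0],[0,0,0],0]]' 58; python3 -c "
from h import *
to([.5604,.006,.1126],6.9)
crop('scene',195,140,120,110,5,'pics/s11.png')"
```

```text
clock: 45.25
tool_pos: [0.5577, 0.001, 0.1555]
eef_rot: [0.998, 0.058, -0.002, 0.001]
contact_force: [-0.6, 0.0, -4.3]
opening: 0.154
clock: 45.55
tool_pos: [0.5575, 0.0066, 0.1566]
eef_rot: [0.998, 0.062, -0.001, 0.0]
contact_force: [-0.7, 0.1, -5.5]
opening: 0.152
t 45.5 pos [0.5575 0.0066 0.1566] x-axis yaw 7.12 tilt 0.14 F [-0.7  0.1 -5.5] op 0.152 q [ 0.09  0.74 -0.31  1.85  0.37  0.61 -0.32]
turn [-0.0001, 0.0025, 0.0039] shift [0.0029, 0.001, 0.044] deg 0.3
```

View pics/s11.png

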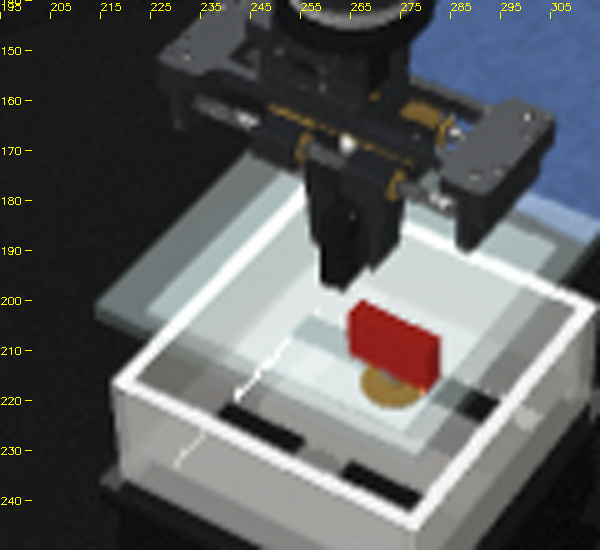

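```bash
python3 -m pendant '[[[0,0.002,0.002],[0.002,0,0.01],0],[[0,0.002,0.002],[0.002,0,0.022],0],[[0,0.002,0.002],[0.002,0,0.03],0],[[0,0.002,0.002],[0.002,0,0.032],0],[[0,0.002,0.002],[0.002,0,0.032],0]]' 58; python3 -c "
from h import *
to([.5604,.006,.1126],6.9)"
```

```text
clock: 46.1
tool_pos: [0.5595, 0.0046, 0.1239]
eef_rot: [0.998, 0.06, -0.001, 0.001]
contact_force: [0.6, 0.3, -4.4]
opening: 0.152
t 46.1 pos [0.5595 0.0046 0.1239] x-axis yaw 6.83 tilt 0.10 F [ 0.6  0.3 -4.4] op 0.152 q [ 0.07  0.79 -0.28  1.86  0.39  0.54 -0.35]
turn [0.001, 0.0015, -0.0013] shift [0.0011, -0.0013, 0.0113] deg 0.1
```

```bash
python3 -m pendant '[[[0,0.001,0],[0.001,-0.001,0.004],0],[[0,0.001,0],[0.001,-0.001,0.007],0],[[0,0.001,0],[0.001,-0.001,0.01],0],[[0,0.001,0],[0.001,-0.001,0.0115],0],[[0,0.001,0],[0.001,-0.001,0.0115],0]]' 58; python3 -c "
from h import *
to([.5604,.006,.1126],6.9)"
```

```text
clock: 46.6
tool_pos: [0.5607, 0.0057, 0.113]
eef_rot: [0.998, 0.059, 0.0, 0.0]
contact_force: [-0.3, -0.6, -4.2]
opening: 0.155
t 46.6 pos [0.5607 0.0057 0.113 ] x-axis yaw 6.82 tilt 0.07 F [-0.3 -0.6 -4.2] op 0.155 q [ 0.07  0.81 -0.27  1.87  0.4   0.52 -0.36]
turn [0.001, -0.0007, -0.0014] shift [-0.0003, -0.0003, 0.0004] deg 0.1
```

Still carrying 4 N; lower further in small steps until the load is taken.

```bash
python3 -m pendant '[[[0,0,0],[0,0,0.001],0],[[0,0,0],[0,0,0.002],0],[[0,0,0],[0,0,0.002],0]]' 58; python3 -c "
from h import *
st()"
```

```text
clock: 46.9
tool_pos: [0.5608, 0.0057, 0.1126]
eef_rot: [0.998, 0.059, 0.001, 0.001]
contact_force: [-3.0, -0.6, 8.2]
opening: 0.153
t 46.9 pos [0.5608 0.0057 0.1126] x-axis yaw 6.82 tilt 0.13 F [-3.  -0.6  8.2] op 0.153 q [ 0.06  0.81 -0.27  1.87  0.4   0.51 -0.36]
```

```bash
python3 -m pendant '[[[0,0,0],[0,0,0],0.25],[[0,0,0],[0,0,0],0.45],[[0,0,0],[0,0,0],0.45],[[0,0,0],[0,0,-0.03],0.45],[[0,0,0],[0,0,-0.07],0.45],[[0,0,0],[0,0,-0.11],0.45],[[0,0,0],[-0.02,-0.03,-0.12],0.45],[[0,0,0],[-0.04,-0.07,-0.12],0.45],[[0,0,0],[-0.06,-0.11,-0.12],0.45],[[0,0,0],[-0.08,-0.15,-0.12],0.45]]' 20; python3 -m pendant '[[[0,0,0],[-0.01,-0.04,0],0.45],[[0,0,0],[-0.02,-0.08,0],0.45],[[0,0,0],[-0.03,-0.12,0],0.45],[[0,0,0],[-0.03,-0.14,0],0.45],[[0,0,0],[-0.03,-0.14,0],0.45]]'; python3 -c "
from h import *
st();tray()
a=cam('top')['image'][170:290,245:445,::-1];b=cam('scene')['image'][140:350,90:370,::-1]
a=cv2.resize(a,(500,300),interpolation=cv2.INTER_CUBIC);b=cv2.resize(b,(400,300),interpolation=cv2.INTER_CUBIC)
o=np.zeros((600,800,3),np.uint8)
a=cv2.resize(cam('top')['image'][170:290,245:445,::-1],(480,288),interpolation=cv2.INTER_CUBIC)
o[:288,:480]=a
c=cam('top')['image'][100:220,120:360,::-1];o[:160,480:800]=cv2.resize(c,(320,160))
b=cv2.resize(cam('scene')['image'][150:350,80:440,::-1],(560,311),interpolation=cv2.INTER_CUBIC);o[289:600,:560]=b
cv2.imwrite('pics/fin.png',o)"
```

```text
clock: 47.9
tool_pos: [0.4627, 0.1464, 0.2312]
eef_rot: [0.998, 0.059, 0.001, 0.0]
contact_force: [0.5, 1.0, -0.6]
opening: 0.449
clock: 48.4
tool_pos: [0.4159, 0.2849, 0.231]
eef_rot: [0.998, 0.063, 0.001, -0.001]
contact_force: [-0.2, -0.7, 0.6]
opening: 0.448
t 48.4 pos [0.4159 0.2849 0.231 ] x-axis yaw 7.18 tilt 0.17 F [-0.2 -0.7  0.6] op 0.448 q [-0.48  0.57 -0.32  1.94  0.28  0.67 -0.85]
tray c 462.1 -311.7 size 175 216 yaw 5.7
```

View pics/fin.png

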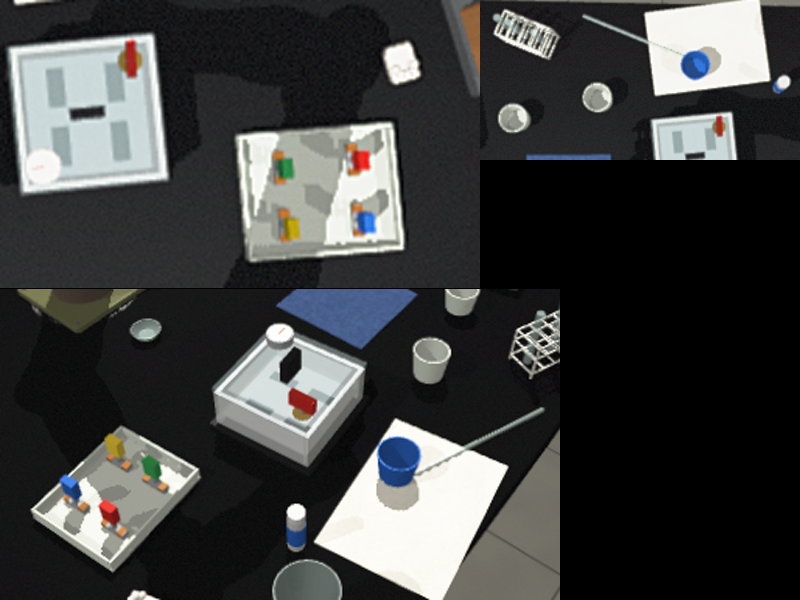

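```bash
python3 -c "
from h import *
blobs(z=.135,cen=[.6295,-.049,.135],half=15)
for n,p in dict(a=[.704,.252,0],c=[.648,.458,0],b=[.792,.01,0]).items(): print(n,proj('top',p)/.7)
"
```

```text
red c 627.7 -47.7 mm size 43 12 long axis yaw 3.4
yellow None
green None
blue None
a [[296.82584147 247.09839823]]
c [[207.97935389 269.189415  ]]
b [[401.11222052 211.85196193]]
```

```bash
python3 -c "
from plant import r
print(r.finish_job())"
```

```text
the job is handed in; nothing more can be done
None
```

The job is handed in at about 48 s. I turned the tap about 92° clockwise with the lid still seated, then laid the lid flat on the blue mat. All four keys were turned, drawn up through their slots and stood in the white tray, and the lid was seated back on the chamber.

**Last checks**
- **Tap:** the final top picture puts the bar at about 3.4° yaw, against about 6.8° for the lid. That makes it roughly 93° open; the gripper's own reading when turning it was 92°. An earlier scene picture gave 84–89°, but those readings were noisy.
- **Lid:** it came to rest at the predicted height (TCP z 0.1126 m), with the load taken by the rim. It looks square and level.
- **Keys:** all four are standing well inside the tray.
- **Surroundings:** the tray did not move. The cups, tube and cast look undisturbed in the last pictures; I checked them only by eye.
- **Disturbances:** I saw no slackened grip and no knock to the tray.

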